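# Dock the power module and prove the trip

### The job

Bring the loose black power module up against the side of the white safety unit, square, with no gap left and its front in line with the unit's front. Then prove the trip: press the yellow test button under the clear hood until the red lever drops, and lift the lever back fully up so that it stays. Leave everything else on the bench where it is.

Things in the scene. Friction and masses are not known exactly. Their poses are not given: they have to be found in the camera images.
- unit: White safety unit fixed to the bench, 170 (x) x 220 (y) x 135 mm, grey 35 mm plinth. Origin: centre of underside. A panel rises from the plinth's front (-x) edge towards +x at 40 degrees to the bench, to a flat top from x = 35 mm; yellow button (under a clear hood) on its -y half, red lever on its +y half. Yaw 100 to 140 degrees: the front faces right and away from the robot.
- dock (a point): Point on the unit's flat -y side, at bench height, midway front to back; axes as the unit's. The module belongs against this side.
- module: Loose black power module, box 170 (x) x 100 (y) x 65 mm high, 0.4 to 0.85 kg, on the bench with a gap to the unit's -y side. Origin: centre of its underside; front (-x) has a small display. On top, centred, an orange grip bar 14 mm thick (x), 80 mm long (y), from 65 to 102 mm above the bench. Slides with a few newtons.
- module_face (a point): Point on the module's +y side (the side that goes against the unit), at bench height, midway front to back; axes as the module's.
- test_button (a joint): Travel of the yellow test button in m: 0 out, 0.008 fully in. Springs back by itself. 2 N starts it, 6 to 8 N takes it fully in. Working the linkage inside, it tips the red lever over when pressed more than about 5 to 6 mm.
- button_top (a point): Centre of the outer face of the yellow button (36 mm dia, stands 16 mm off the panel, black ring around). Its z axis points out of the panel, leaning 40 degrees from vertical towards the unit's front (-x); it is pressed along -z.
- hood_edge (a point): Middle of the front edge (yellow strip) of the clear hood: a rigid level plate 6 mm thick, 80 mm wide (y), underside 155 mm above the bench, running from here back to the unit's rear. This edge is about 57 mm above the button's face centre and 20 mm further to the front, so a tool straight down is blocked; one tilted about 40 degrees, in line with the button, clears it.
- reset_lever (a joint): Angle of the red lever, rad: 0 fully up (leaning 0.28 rad from vertical to the rear, on its stop), 1.68 fully dropped (handle out to the front, 10 degrees above level). Swings freely about a level axis along the unit's y. Its weight (100 g) holds it at either end: let go under about 0.28 it falls to up, beyond that it drops.
- lever_hinge (a point): Hinge axis of the lever, 118 mm above the bench; axes as the unit's (lever swings in x-z).
- lever_grip (a point): Middle of the lever's red handle, 78 mm from the hinge axis. Handle 48 mm long along the lever, 20 mm wide (along the unit's y), 22 mm thick; a steel bar 14 mm wide joins it to the hinge. The lever's end is 102 mm from the hinge.
- bottle_a: Bystander, loose: clear glass bottle, blue cap, 86 mm dia, 180 mm tall. Origin: centre of its underside. Not to be disturbed.
- bottle_b: Bystander, loose: amber glass bottle, blue cap, 86 mm dia, 180 mm tall. Origin: centre of its underside. Not to be disturbed.
- tube_rack: Bystander, loose: red tube rack 120 x 85 x 50 mm. Origin: centre of its underside. Not to be disturbed.
- tip_box: Bystander, loose: yellow pipette-tip box 120 x 85 x 55 mm. Origin: centre of its underside. Not to be disturbed.
- timer: Bystander, loose: white bench timer 70 x 70 x 22 mm. Origin: centre of its underside. Not to be disturbed.
- gel_tray: Bystander, loose: open blue gel tray 130 x 100 x 30 mm. Origin: centre of its underside. Not to be disturbed.
Mind the look-alikes: they are no part of the job. Leave any green look-alike of the module alone.

How it is judged:
By the outcome, as a careful person would: the job done as asked, in the order asked, and still so for the second after the job is handed in, with the robot touching nothing.
It also fails if it takes over 67 s, if anything falls off the work surface, if the arm or the gripper's body presses on something with over 40 N, if the wrist force passes 120 N, or if a joint passes its speed limit or range.

### The arm

A 6-joint arm with a two-finger parallel gripper is mounted at the origin on the work surface. World frame = base frame: x ahead of the robot, y to its left, z up, the work surface at z = 0. Lengths are in m, angles in rad, forces in N, time in s.
With the tool pointing down it reaches from about 0.325 to 0.9 m from the base axis. Payload 6.1 kg.
Tool frame: the origin (TCP) lies between the finger pads; the fingertips stand ctrl.tip_reach ahead of it and the grasp point (between the pads) lies 6 mm ahead of it (ctrl.tip_reach is the distance from the TCP to the fingertips, in m); z points along the fingers, y is the line along which they close (so a half turn about z gives the same grasp; the last joint's range is limited). The gripper opens to 87 mm and grips with 3 to 60 N. Pads are 19 mm wide; open, the fingers measure 117 mm over their backs; the gripper's body (75 mm by 190 mm) begins 51 mm behind the grasp point.
Start: joints at [1.002, 0.22, 1.526, -0, 1.395, -0.126], TCP at [0.268, 0.565, 0.248] pointing down, gripper open.
Joint ranges: [-2.98, 2.98], [-0.91, 2.08], [0.09, 2.57], [-1.24, 4.39], [0.2, 2.65], [-2.68, 2.68]. Speed limits (rad/s): [2.57, 2.57, 3.01, 3.14, 3.14, 3.14].

### API

Orientations are given as a 3x3 rotation matrix whose columns are the frame's x, y, z axes.
In Python, from station import sense, read_camera, get_calibration, order, ctrl gives the robot as it stands.
- The arm moves only by the tool play_rows, never from a script. Its argument "moves" is a list of rows, each an object with "xyz": the shift along the tool's x, y, z scaled (see below), a list of three; "yaw": the turn about the tool's z scaled (see below); "jaw": the opening, from 0 (shut) to 1 (fully open). In form: [{"xyz": [x, y, z], "yaw": yaw, "jaw": jaw}, ...]. A call has 1 to 10 rows; each row is the pose to reach, as a shift and turn from the pose commanded when the call began, along the tool's axes at that moment; what a row does not reach only later rows make up. The controller multiplies each number of a shift by 0.1 m and each number of a turn by 30 degrees. A row lasts 1/8 s, in which the tool goes at most 62.5 mm and 10.7 degrees, less where a joint would pass 70% of its speed; a pose out of reach is approached as far as the arm can. A call with a number of a shift or a turn outside -1 to 1 is refused whole. A call with a gripper value outside its range is refused whole. The fingers move at their own pace and stop on an object; "newtons" is the grip in N (left out, the last holds). Time passes only in rows, so rows that repeat a pose let the fingers close. It gives the time, the measured TCP pose, the force, the opening and the grip force at its end, in the units of the state.
- sense(): the state, without advancing time (a new reading comes with each control period).
- read_camera(name): name is "scene" or "side" or "wrist"; returns the picture (420x560x3 uint8, blue, green, red); there is no depth.
- get_calibration(name): a dict with "fx", "fy", "cx", "cy" (pixels), "R" (3x3) and "t" (3): a world point X has camera coordinates R X + t; the wrist camera has in their place "hand_eye" (4x4, takes a point from camera to tool coordinates, whose origin is the TCP and whose axes are the flange's). Camera axes: x right, y down, z forward; pixel columns grow to the right and rows downward; lengths in m; the calibration is good to about 2 mm. A picture is of the moment at which its call begins: read the wrist's pose just before it. get_calibration takes no time and is no camera call.
- order.close_job(): hands the job in; it is judged then, once.
The state is a dict: "time": time; "joint_positions": joint angles; "dq": joint speeds; "effort": joint torques, N m; "ee_pos": TCP position; "orientation": TCP orientation; "contact_force": force on the tool from outside, world axes, zero at the start; "moment": the same for the moment, N m; "width": finger opening in m; "gripper_force": force on a finger pad.
Only numpy, scipy, OpenCV 4.12 (cv2) and the standard library are available. Lean on these libraries where they do the work, as an engineer would, in place of code of your own. Each camera call takes 0.05 s, during which the arm holds its last target. There are 200 camera calls.

## Working session

There is one attempt and no reset: what is moved stays moved. The work goes in short steps, Python scripts to look and compute and a tool call to move; the robot and the scene stay as the last step left them, time stands still between calls to the robot, and variables do not carry over. Pictures are saved under pics/ and viewed, at most 10 in all, crops included, and the job is handed in when it is done.

Besides the shell and the picture viewer there is one more tool, called after ">>>" as name(argument=value, ...), one argument or row to a line, values as JSON. play_rows: Moves the arm, as the interface text tells. Shifts and turns lie within -1 to 1; 1 stands for 0.1 m of shift or 30 degrees of turn. Its arguments: {"type":"object","properties":{"moves":{"type":"array","items":{"type":"object","properties":{"xyz":{"type":"array","items":{"type":"number","minimum":-1,"maximum":1}},"yaw":{"type":"number","minimum":-1,"maximum":1},"jaw":{"type":"number"}}}},"newtons":{"type":"number"}},"required":["moves"]}

```bash
ls; mkdir -p pics; python3 - <<'E'
from station import *
import cv2
print(sense()); print(ctrl.tip_reach)
for n in ("scene","side"):
    cv2.imwrite(f"pics/{n}0.png",read_camera(n)); print(n,get_calibration(n))
print(get_calibration("wrist"))
E
```

```text
pics
{'time': 0.0, 'joint_positions': array([ 1.00187608e+00,  2.21233191e-01,  1.52760949e+00, -2.26824060e-05,
        1.39470806e+00, -1.26113871e-01]), 'dq': array([ 0.00068399, -0.00079463, -0.00108904,  0.00026695,  0.00137552,
        0.00034028]), 'effort': array([-4.47780067e-04, -4.94615149e+01, -3.87365842e+01,  6.98933378e-02,
        5.73852437e-02, -1.46707112e-04]), 'ee_pos': array([0.26750282, 0.56422262, 0.2464337 ]), 'orientation': array([[-9.03554353e-01,  4.28472237e-01, -1.03605154e-03],
       [ 4.28473431e-01,  9.03552853e-01, -1.66168541e-03],
       [ 2.24141262e-04, -1.94534365e-03, -9.99998083e-01]]), 'contact_force': array([ 0.35392331, -0.43785904,  0.25935487]), 'moment': array([ 0.09364198, -0.00076066,  0.00573246]), 'gripper_force': 0.0, 'width': 0.08696712136121043}
0.025
scene {'fx': 452.5856203968557, 'fy': 452.5856203968557, 'cx': 278.3464239913082, 'cy': 212.89456677699846, 'R': array([[-0.78880764,  0.61463948,  0.00090878],
       [ 0.50178763,  0.64482983, -0.57654458],
       [-0.35495307, -0.45432675, -0.81706518]]), 't': array([ 0.40312084, -0.17561237,  1.55299506])}
side {'fx': 467.97169637014673, 'fy': 467.97169637014673, 'cx': 279.8985062914938, 'cy': 201.06532933486025, 'R': array([[ 0.94588724, -0.3240437 ,  0.01711783],
       [-0.18730004, -0.58828691, -0.78666206],
       [ 0.26498308,  0.74088743, -0.61714648]]), 't': array([-0.49936825,  0.20140606,  1.13955851])}
{'fx': 369.5222968468426, 'fy': 369.5222968468426, 'cx': 274.6274729438264, 'cy': 211.11041986038143, 'hand_eye': array([[ 3.68734757e-04, -9.59902881e-01, -2.80332521e-01,
         7.49505289e-02],
       [ 9.99999698e-01,  5.45640374e-04, -5.53011549e-04,
        -9.20003077e-04],
       [ 6.83798122e-04, -2.80332233e-01,  9.59902793e-01,
        -1.36852420e-01],
       [ 0.00000000e+00,  0.00000000e+00,  0.00000000e+00,
         1.00000000e+00]])}
```

View pics/scene0.png

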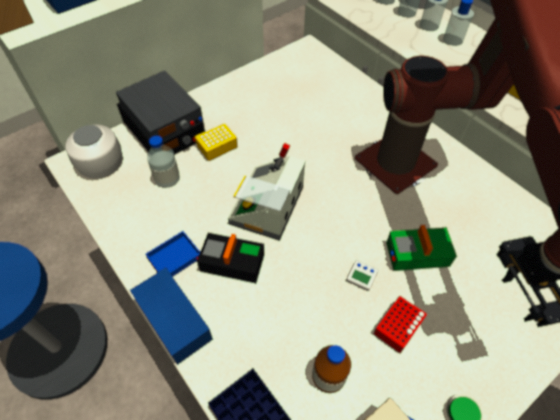

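View pics/side0.png

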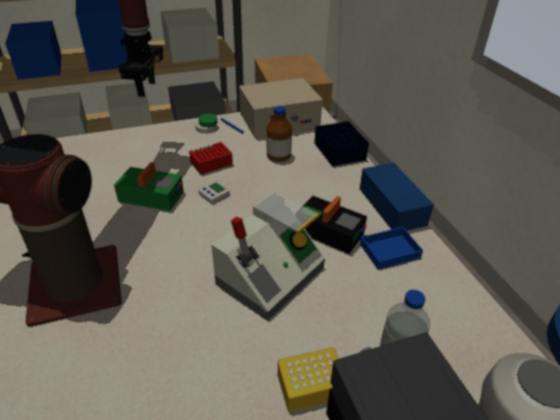

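The scene view shows the unit around (270,195) and the module at (232,256). The side view shows the unit at (268,260), the lever at (240,235), the button at (300,240) and the module at (335,222). I'll enlarge these areas.

```bash
python3 - <<'E'
import cv2
a=cv2.imread("pics/side0.png")[180:320,205:375]; b=cv2.imread("pics/scene0.png")[140:290,190:315]
f=lambda i,k:cv2.resize(cv2.convertScaleAbs(i,alpha=1.3,beta=15),None,fx=k,fy=k,interpolation=cv2.INTER_CUBIC)
cv2.imwrite("pics/side1.png",f(a,4)); cv2.imwrite("pics/scene1.png",f(b,4))
E
```

```text
(no output)
```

View pics/side1.png

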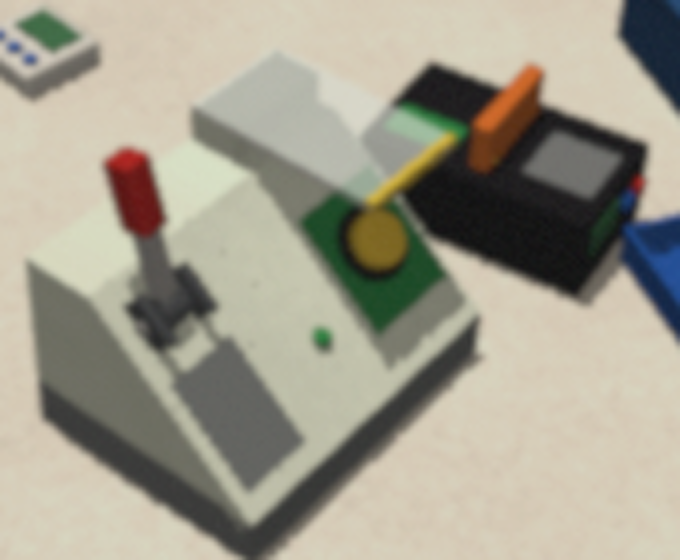

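View pics/scene1.png

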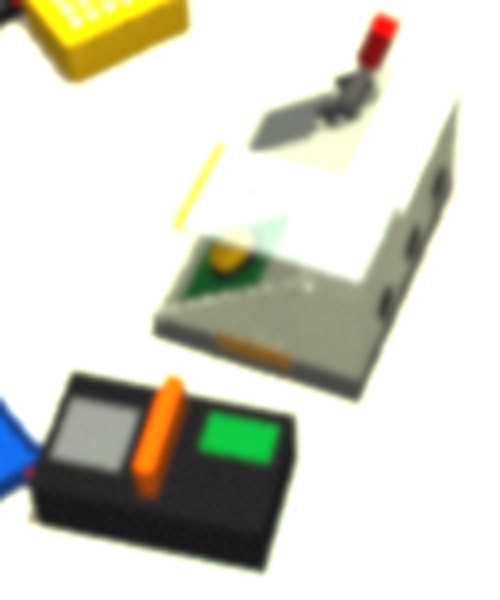

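The side crop shows the unit's corners at (250,527), (480,318), (95,297), (28,262) and (45,415), with the button at (378,240) and the lever end at (128,158). The module's front near corner is at (583,297), with its top right at (645,147). The scene crop gives matching corners: unit (155,320), (358,400), (458,100); module top (72,375), (295,415), bottom (265,570). Next I'll fit the poses.

```bash
cat > h.py <<'E'
import numpy as np
from station import *
from scipy.optimize import least_squares
def Rz(a): return np.array([[np.cos(a),-np.sin(a),0],[np.sin(a),np.cos(a),0],[0,0,1]])
def proj(c,X):
    p=np.asarray(c["R"])@X+c["t"]; return np.array([c["fx"]*p[0]/p[2]+c["cx"],c["fy"]*p[1]/p[2]+c["cy"]])
def world(p,X): return Rz(p[2])@np.array(X)+[p[0],p[1],0]
def fit(obs,p0):
    C={n:get_calibration(n) for n in("side","scene")}
    f=lambda p:np.concatenate([proj(C[n],world(p,X))-uv for n,X,uv in obs])
    r=least_squares(f,p0,loss="soft_l1"); return r.x,r.fun.reshape(-1,2)
S=lambda u,v:np.array([u/4+205-.4,v/4+180-.4]); T=lambda u,v:np.array([u/4+190-.4,v/4+140-.4])
E
python3 - <<'E'
from h import *
np.set_printoptions(precision=4,suppress=True)
m=1e-3
U=[("side",(-85,110,35),S(250,527)),("side",(-85,-110,35),S(480,318)),("side",(-85,-110,0),S(478,355)),("side",(35,110,135),S(95,297)),("side",(85,110,135),S(28,262)),("side",(85,110,0),S(45,415)),
("scene",(-85,-110,35),T(155,320)),("scene",(-85,-110,0),T(157,338)),("scene",(85,-110,0),T(358,400)),("scene",(85,110,135),T(458,98))]
M=[("side",(-85,50,0),S(583,297)),("side",(-85,50,65),S(590,220)),("side",(-85,-50,65),S(645,147)),("side",(85,-50,65),S(433,65)),
("scene",(-85,50,65),T(73,374)),("scene",(85,50,65),T(296,416)),("scene",(85,-50,0),T(265,571)),("scene",(-85,-50,0),T(35,521)),
("side",(0,-40,102),S(537,68)),("side",(0,40,102),S(478,125)),("scene",(0,40,102),T(174,379)),("scene",(0,-40,102),T(144,468))]
out=[]
for o in (U,M):
    o=[(n,np.array(X)*m,uv) for n,X,uv in o]
    p,r=fit(o,[.5,.1,2.1]); out.append(p); print(p,np.degrees(p[2])); print(r)
u,mo=out
np.save("u.npy",u); np.save("m.npy",mo)
d=Rz(u[2]).T@np.r_[mo[:2]-u[:2],0]; print("module in unit",d,np.degrees(mo[2]-u[2]))
# button, from side image: local x,z relation on panel
C=get_calibration("side")
for nm,(n,uv),z in (("button?",("side",S(378,240)),None),("hoodL",("side",S(372,204)),.158),("hoodR",("side",S(455,137)),.158),("hoodLs",("scene",T(220,146)),.158),("hoodRs",("scene",T(178,226)),.158)):
    C=get_calibration(n); d=C["R"].T@np.array([(uv[0]-C["cx"])/C["fx"],(uv[1]-C["cy"])/C["fy"],1]); o=-C["R"].T@C["t"]
    L=lambda P:Rz(u[2]).T@(P-[u[0],u[1],0])
    if z: print(nm,L(o+d*(z-o[2])/d[2]))
    else:
        ol,dl=L(o),Rz(u[2]).T@d
        nrm=np.array([-np.sin(np.radians(40)),0,np.cos(np.radians(40))])
        P0=np.array([-.085,0,.035])+.016*nrm
        print(nm,ol+dl*(nrm@(P0-ol))/(nrm@dl))
for p in (("leverend",S(128,158)),("leverhinge",S(172,303))):
    C=get_calibration("side");uv=p[1]; d=C["R"].T@np.array([(uv[0]-C["cx"])/C["fx"],(uv[1]-C["cy"])/C["fy"],1]); o=-C["R"].T@C["t"]
    z=.118+.102*np.cos(.28) if p[0]=="leverend" else .118
    print(p[0],L(o+d*(z-o[2])/d[2]))
E
```

```text
[ 0.4623 -0.123   2.1129] 121.05865131134657
[[ 0.5027  0.0933]
 [ 0.8024 -0.9435]
 [ 0.2458 -0.4483]
 [-1.4163  0.3013]
 [-0.2787 -1.1586]
 [-0.4876  0.8324]
 [-1.3309 -1.504 ]
 [-0.795   0.3991]
 [ 0.1669  1.7033]
 [ 1.1484 -3.7315]]
[ 0.6668 -0.0185  2.2528] 129.07856102009924
[[-1.0866  1.0576]
 [-0.0703  2.0771]
 [ 1.9959 -0.7252]
 [-0.2741 -1.2269]
 [-0.5616 -1.521 ]
 [ 0.6518 -0.7033]
 [ 0.4309  1.8328]
 [ 0.9668  2.2964]
 [ 0.2874 -0.5163]
 [ 1.3042  0.9502]
 [ 0.4222 -1.2592]
 [-0.4109  0.8811]]
module in unit [-0.016  -0.2291  0.    ] 8.019909708752675
button? [-0.0336 -0.0642  0.099 ]
hoodL [-0.0499 -0.0339  0.158 ]
hoodR [-0.05   -0.1136  0.158 ]
hoodLs [-0.0534 -0.0304  0.158 ]
hoodRs [-0.0518 -0.1078  0.158 ]
leverend [0.0336 0.0761 0.216 ]
leverhinge [0.01   0.0705 0.118 ]
```

```bash
cat >> h.py <<'E'
def Rt(ps):  # tool down, tool y at world angle ps (deg)
    c,s=np.cos(np.radians(ps)),np.sin(np.radians(ps)); return np.array([[-s,c,0],[c,s,0],[0,0,-1.]])
def plan(p,ps,ways):
    "prints call values (xyz,yaw scaled) for successive (pos,psi deg) from commanded (p,ps)"
    for q,s in ways:
        d=Rt(ps).T@(np.array(q)-p)/.1
        print(np.round(d,3).tolist(),"yaw",round((ps-s)/30,3)); p,ps=np.array(q),s
def now():
    s=sense(); R=s["orientation"]
    print("t%.2f"%s["time"],"p",s["ee_pos"].round(4),"psi %.2f"%np.degrees(np.arctan2(R[1,1],R[0,1])),"z",R[:,2].round(3),"F",s["contact_force"].round(1),"w%.4f g%.1f"%(s["width"],s["gripper_force"]),"q",s["joint_positions"].round(3)); return s
E
python3 - <<'E'
from h import *
a=np.array([.268,.565,.248]);b=np.array([.667,-.0185,.248])
plan(a,64.6,[(a+(b-a)*k/8,64.6-115.5*k/8) for k in range(1,9)])
E
```

```text
[-0.763, -0.445, 0.0] yaw 0.481
[-0.85, -0.241, 0.0] yaw 0.481
[-0.883, -0.021, 0.0] yaw 0.481
[-0.861, 0.2, 0.0] yaw 0.481
[-0.784, 0.408, 0.0] yaw 0.481
[-0.657, 0.591, 0.0] yaw 0.481
[-0.489, 0.736, 0.0] yaw 0.481
[-0.29, 0.835, 0.0] yaw 0.481
```

>>> play_rows(
  moves=[
    {"xyz":[-0.763,-0.445,0],"yaw":0.481,"jaw":1},
    {"xyz":[-0.763,-0.445,0],"yaw":0.481,"jaw":1},
  ],
)

```text
time: 0.35
ee_pos: [0.3185, 0.4898, 0.2467]
orientation: [[-0.766, 0.643, -0.0], [0.643, 0.766, -0.002], [-0.001, -0.002, -1.0]]
contact_force: [-0.6, 1.0, -0.3]
width: 0.0867
gripper_force: 0.0
```

Signs check out: ψ is now 50°. I'll continue along the path.

>>> play_rows(
  moves=[
    {"xyz":[-0.85,-0.241,0],"yaw":0.481,"jaw":1},
    {"xyz":[-0.85,-0.241,0],"yaw":0.481,"jaw":1},
  ],
)

```text
time: 0.6
ee_pos: [0.3686, 0.4165, 0.247]
orientation: [[-0.58, 0.814, -0.0], [0.814, 0.58, -0.001], [-0.001, -0.001, -1.0]]
contact_force: [0.2, 1.2, -0.7]
width: 0.087
gripper_force: 0.0
```

>>> play_rows(
  moves=[
    {"xyz":[-0.883,-0.021,0],"yaw":0.481,"jaw":1},
    {"xyz":[-0.883,-0.021,0],"yaw":0.481,"jaw":1},
  ],
)

```text
time: 0.85
ee_pos: [0.4186, 0.3436, 0.2471]
orientation: [[-0.359, 0.933, -0.0], [0.933, 0.359, -0.001], [-0.001, -0.001, -1.0]]
contact_force: [-0.7, -1.8, -0.4]
width: 0.0873
gripper_force: 0.0
```

>>> play_rows(
  moves=[
    {"xyz":[-0.861,0.2,0],"yaw":0.481,"jaw":1},
    {"xyz":[-0.861,0.2,0],"yaw":0.481,"jaw":1},
  ],
)

```text
time: 1.1
ee_pos: [0.4685, 0.2706, 0.2471]
orientation: [[-0.115, 0.993, -0.0], [0.993, 0.115, -0.001], [-0.001, -0.0, -1.0]]
contact_force: [0.3, -0.0, -0.2]
width: 0.087
gripper_force: 0.0
```

>>> play_rows(
  moves=[
    {"xyz":[-0.784,0.408,0],"yaw":0.481,"jaw":1},
    {"xyz":[-0.784,0.408,0],"yaw":0.481,"jaw":1},
  ],
)

```text
time: 1.35
ee_pos: [0.5184, 0.1976, 0.2471]
orientation: [[0.137, 0.991, -0.0], [0.991, -0.137, -0.001], [-0.001, -0.0, -1.0]]
contact_force: [0.0, 1.3, -0.1]
width: 0.0875
gripper_force: 0.0
```

>>> play_rows(
  moves=[
    {"xyz":[-0.657,0.591,0],"yaw":0.481,"jaw":1},
    {"xyz":[-0.657,0.591,0],"yaw":0.481,"jaw":1},
  ],
)

```text
time: 1.6
ee_pos: [0.5684, 0.1246, 0.247]
orientation: [[0.379, 0.925, -0.0], [0.925, -0.379, -0.001], [-0.001, -0.0, -1.0]]
contact_force: [-0.7, 1.3, -0.1]
width: 0.087
gripper_force: 0.0
```

>>> play_rows(
  moves=[
    {"xyz":[-0.489,0.736,0],"yaw":0.481,"jaw":1},
    {"xyz":[-0.489,0.736,0],"yaw":0.481,"jaw":1},
  ],
)

```text
time: 1.85
ee_pos: [0.6183, 0.0518, 0.2469]
orientation: [[0.597, 0.802, -0.001], [0.802, -0.597, -0.001], [-0.001, -0.0, -1.0]]
contact_force: [-0.7, 0.3, -0.1]
width: 0.0869
gripper_force: 0.0
```

>>> play_rows(
  moves=[
    {"xyz":[-0.29,0.835,0],"yaw":0.481,"jaw":1},
    {"xyz":[-0.29,0.835,0],"yaw":0.481,"jaw":1},
    {"xyz":[-0.29,0.835,0],"yaw":0.481,"jaw":1},
  ],
)

```text
time: 2.22
ee_pos: [0.6676, -0.0199, 0.2466]
orientation: [[0.776, 0.631, -0.001], [0.631, -0.776, 0.0], [-0.001, -0.001, -1.0]]
contact_force: [-0.9, 1.1, -0.7]
width: 0.0868
gripper_force: 0.0
```

```bash
python3 - <<'E'
from h import *
import cv2
s=now(); np.savez("w1.npz",p=s["ee_pos"],R=s["orientation"])
cv2.imwrite("pics/w1.png",read_camera("wrist"))
E
```

```text
t2.23 p [ 0.6676 -0.0199  0.2466] psi -50.91 z [-0.001  0.    -1.   ] F [-0.9  1.1 -0.7] w0.0868 g0.0 q [-0.148  0.324  1.404  0.     1.416  0.741]
```

View pics/w1.png

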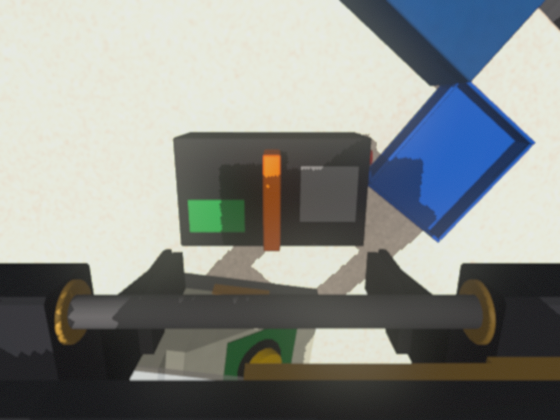

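The wrist view shows the module square with the tool. The bar's top runs from (272,177) to (272,250), and the display end is on the right. I'll refine the module pose from this picture.

```bash
cat >> h.py <<'E'
def wray(uv,z,p,R):
    c=get_calibration("wrist"); H=c["hand_eye"]
    d=R@H[:3,:3]@np.array([(uv[0]-c["cx"])/c["fx"],(uv[1]-c["cy"])/c["fy"],1]); o=R@H[:3,3]+p
    return o+d*(z-o[2])/d[2]
E
python3 - <<'E'
from h import *
w=np.load("w1.npz");p,R=w["p"],w["R"];u=np.load("u.npy");m=np.load("m.npy")
a,b=wray((271.5,177),.102,p,R),wray((272,250),.102,p,R)
print("bar -y end",a,"+y end",b,"len",np.linalg.norm(a-b),"mid",(a+b)/2, "yaw",np.degrees(np.arctan2(*(b-a)[1::-1]))-90)
e,f=wray((182,245),.065,p,R),wray((365,245),.065,p,R); print("rear+y,front+y",e,f,np.linalg.norm(e-f),"mid",(e+f)/2,"yaw",np.degrees(np.arctan2(*(e-f)[1::-1])))
# unit -y side bottom edge seen?
print(m, world(m,(0,.05,.065)))
E
```

```text
bar -y end [ 0.68443564 -0.005823    0.102     ] +y end [ 0.63755039 -0.04428115  0.102     ] len 0.06064038532401615 mid [ 0.66099301 -0.02505208  0.102     ] yaw -230.63930808721875
rear+y,front+y [0.57702004 0.01390969 0.065     ] [ 0.68354964 -0.11707779  0.065     ] 0.16883800865478832 mid [ 0.63028484 -0.05158405  0.065     ] yaw 129.1207953938226
[ 0.66682409 -0.01852398  2.25284588] [ 0.62800997 -0.05004325  0.065     ]
```

>>> play_rows(
  moves=[
    {"xyz":[0,0,0.6],"yaw":0,"jaw":1},
    {"xyz":[0,0,0.9],"yaw":0,"jaw":1},
    {"xyz":[0,0,0.9],"yaw":0,"jaw":1},
  ],
)

```text
time: 2.65
ee_pos: [0.6643, -0.0164, 0.1539]
orientation: [[0.773, 0.634, -0.007], [0.634, -0.773, 0.001], [-0.005, -0.006, -1.0]]
contact_force: [-0.7, -0.4, -0.3]
width: 0.087
gripper_force: 0.0
```

>>> play_rows(
  moves=[
    {"xyz":[0,0,0.3],"yaw":0,"jaw":1},
    {"xyz":[0,0,0.6],"yaw":0,"jaw":1},
    {"xyz":[0,0,0.6],"yaw":0,"jaw":1},
    {"xyz":[0,0,0.6],"yaw":0,"jaw":0},
    {"xyz":[0,0,0.6],"yaw":0,"jaw":0},
    {"xyz":[0,0,0.6],"yaw":0,"jaw":0},
    {"xyz":[0,0,0.6],"yaw":0,"jaw":0},
    {"xyz":[0,0,0.6],"yaw":0,"jaw":0},
  ],
  newtons=25,
)

```text
time: 3.65
ee_pos: [0.6674, -0.0185, 0.0977]
orientation: [[0.775, 0.632, 0.0], [0.632, -0.775, -0.0], [0.0, 0.0, -1.0]]
contact_force: [0.4, -0.9, 0.2]
width: 0.0451
gripper_force: 0.0
```

```bash
python3 - <<'E'
from h import *
s=now(); u=np.load("u.npy"); c=np.array([.6675,-.0195,.0985])  # commanded
U=np.degrees(u[2]); ps=U-180
print(world(u,(0,-.17,0)),world(u,(0,-.16,0)),ps)
t=world(u,(0,-.175,.0985)); plan(np.array([.667,-.0185,.098]),-50.9,[(t,ps),(world(u,(0,-.166,.0985)),ps)])
E
```

```text
t3.65 p [ 0.6674 -0.0185  0.0977] psi -50.82 z [ 0. -0. -1.] F [ 0.4 -0.9  0.2] w0.0451 g0.0 q [-0.146  0.455  1.523 -0.     1.163  0.741]
[ 0.6079012  -0.03528015  0.        ] [ 0.59933481 -0.0404393   0.        ] -58.941348688653434
[-0.515, -0.236, -0.005] yaw 0.268
[-0.09, -0.0, 0.0] yaw 0.0
```

>>> play_rows(
  moves=[
    {"xyz":[0,0,0],"yaw":0,"jaw":0},
    {"xyz":[0,0,0],"yaw":0,"jaw":0},
    {"xyz":[0,0,0],"yaw":0,"jaw":0},
    {"xyz":[0,0,0],"yaw":0,"jaw":0},
    {"xyz":[0,0,0],"yaw":0,"jaw":0},
    {"xyz":[0,0,0],"yaw":0,"jaw":0},
  ],
)

```text
time: 4.4
ee_pos: [0.667, -0.0181, 0.0974]
orientation: [[0.775, 0.632, -0.001], [0.632, -0.775, 0.0], [-0.0, -0.001, -1.0]]
contact_force: [-1.8, 1.6, 1.5]
width: 0.0138
gripper_force: 25.0
```

>>> play_rows(
  moves=[
    {"xyz":[-0.1,-0.05,0],"yaw":0.05,"jaw":0},
    {"xyz":[-0.2,-0.1,0],"yaw":0.1,"jaw":0},
    {"xyz":[-0.3,-0.15,0],"yaw":0.16,"jaw":0},
    {"xyz":[-0.42,-0.19,0],"yaw":0.21,"jaw":0},
    {"xyz":[-0.515,-0.236,0],"yaw":0.268,"jaw":0},
    {"xyz":[-0.515,-0.236,0],"yaw":0.268,"jaw":0},
    {"xyz":[-0.515,-0.236,0],"yaw":0.268,"jaw":0},
  ],
)

```text
time: 5.28
ee_pos: [0.6119, -0.0329, 0.0974]
orientation: [[0.856, 0.517, -0.001], [0.517, -0.856, -0.0], [-0.001, -0.001, -1.0]]
contact_force: [-3.1, -0.9, -0.9]
width: 0.0138
gripper_force: 25.0
```

```bash
python3 - <<'E'
from h import *
import cv2
s=now()
f=lambda i,k:cv2.resize(cv2.convertScaleAbs(i,alpha=1.3,beta=15),None,fx=k,fy=k,interpolation=cv2.INTER_CUBIC)
a=read_camera("side")[180:320,205:375]; cv2.imwrite("pics/side2.png",f(a,4))
np.savez("w2.npz",p=s["ee_pos"],R=s["orientation"]); cv2.imwrite("pics/w2.png",read_camera("wrist"))
E
```

```text
t5.28 p [ 0.6119 -0.0329  0.0974] psi -58.84 z [-0.001 -0.    -1.   ] F [-3.1 -0.9 -0.9] w0.0138 g25.0 q [-1.820e-01  3.390e-01  1.679e+00 -1.000e-03  1.125e+00  8.450e-01]
```

View pics/w2.png

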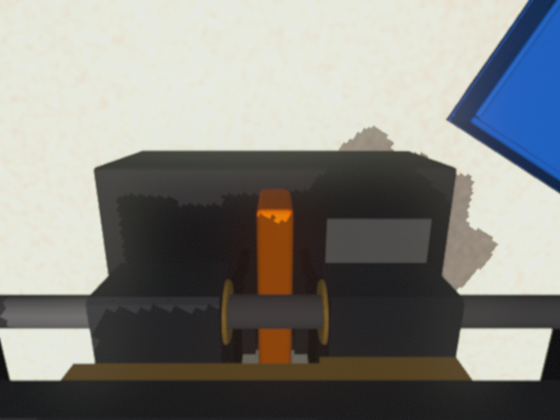

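>>> play_rows(
  moves=[
    {"xyz":[-0.03,0,0],"yaw":0,"jaw":0},
    {"xyz":[-0.06,0,0],"yaw":0,"jaw":0},
    {"xyz":[-0.09,0,0],"yaw":0,"jaw":0},
    {"xyz":[-0.12,0,0],"yaw":0,"jaw":0},
    {"xyz":[-0.12,0,0],"yaw":0,"jaw":0},
  ],
)

```text
time: 6.0
ee_pos: [0.6018, -0.0391, 0.0974]
orientation: [[0.856, 0.517, -0.001], [0.517, -0.856, -0.0], [-0.001, -0.0, -1.0]]
contact_force: [-1.1, -0.1, -2.7]
width: 0.0137
gripper_force: 25.0
```

```bash
python3 - <<'E'
from h import *
s=now(); u=np.load("u.npy"); print(Rz(u[2]).T@(s["ee_pos"]-[u[0],u[1],0]), Rz(u[2]).T@s["contact_force"], s["moment"])
E
```

```text
t6.00 p [ 0.6018 -0.0391  0.0974] psi -58.86 z [-0.001 -0.    -1.   ] F [-1.1 -0.1 -2.7] w0.0137 g25.0 q [-0.195  0.318  1.706 -0.     1.118  0.832]
[-8.19092508e-05 -1.62795669e-01  9.74049682e-02] [ 0.50989033  0.97663763 -2.6558112 ] [-0.09693301  0.18657296 -0.02189919]
```

View pics/side2.png

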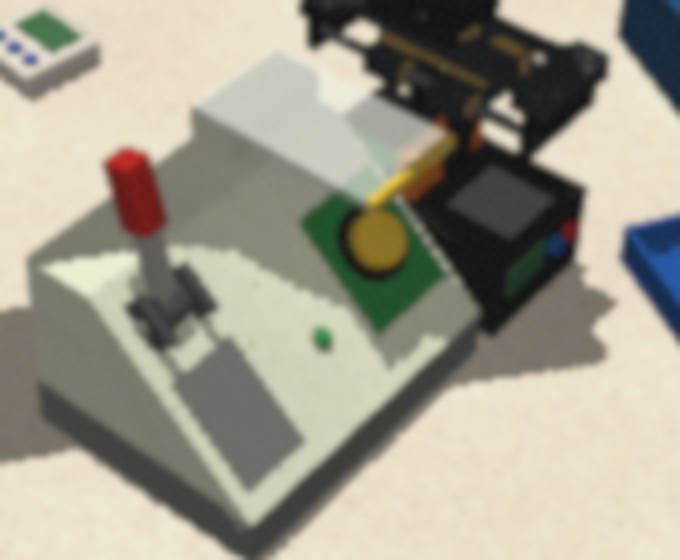

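The side crop shows the module beside the unit, its front bottom corner near (488,333) and the unit's near (478,355). There's no contact yet, so I'll push on gently.

>>> play_rows(
  moves=[
    {"xyz":[-0.02,0,0],"yaw":0,"jaw":0},
    {"xyz":[-0.04,0,0],"yaw":0,"jaw":0},
    {"xyz":[-0.05,0,0],"yaw":0,"jaw":0},
    {"xyz":[-0.05,0,0],"yaw":0,"jaw":0},
  ],
)

```text
time: 6.5
ee_pos: [0.5991, -0.0406, 0.0978]
orientation: [[0.856, 0.517, 0.003], [0.517, -0.856, 0.001], [0.003, 0.0, -1.0]]
contact_force: [6.1, 5.0, -5.2]
width: 0.014
gripper_force: 25.0
```

```bash
python3 - <<'E'
from h import *
s=now(); u=np.load("u.npy"); print(Rz(u[2]).T@(s["ee_pos"]-[u[0],u[1],0]), Rz(u[2]).T@s["contact_force"], s["moment"])
E
```

```text
t6.50 p [ 0.5991 -0.0406  0.0978] psi -58.84 z [ 0.003  0.001 -1.   ] F [ 6.1  5.  -5.2] w0.0140 g25.0 q [-0.2    0.31   1.716  0.002  1.113  0.826]
[-2.87210321e-06 -1.59769424e-01  9.77692450e-02] [ 1.16871862 -7.84076676 -5.22655836] [ 0.80856237 -0.91026821  0.19923499]
```

>>> play_rows(
  moves=[
    {"xyz":[-0.01,0,0],"yaw":0,"jaw":0},
    {"xyz":[-0.02,0,0],"yaw":0,"jaw":0},
    {"xyz":[-0.02,0,0],"yaw":0,"jaw":0},
    {"xyz":[-0.02,0,0],"yaw":0,"jaw":0.5},
    {"xyz":[-0.02,0,0],"yaw":0,"jaw":0.5},
    {"xyz":[0.0,0,0],"yaw":0,"jaw":0.5},
    {"xyz":[0,0,0],"yaw":0,"jaw":0.5},
  ],
)

```text
time: 7.38
ee_pos: [0.5981, -0.0417, 0.0977]
orientation: [[0.856, 0.517, 0.0], [0.517, -0.856, -0.0], [-0.0, 0.0, -1.0]]
contact_force: [0.3, 0.6, 0.3]
width: 0.0413
gripper_force: 0.0
```

>>> play_rows(
  moves=[
    {"xyz":[0,0,-0.3],"yaw":0,"jaw":0.5},
    {"xyz":[0,0,-0.9],"yaw":0,"jaw":0.5},
    {"xyz":[0,0,-0.9],"yaw":0,"jaw":0.5},
  ],
)

```text
time: 7.75
ee_pos: [0.6017, -0.0423, 0.194]
orientation: [[0.856, 0.517, 0.011], [0.517, -0.856, -0.002], [0.008, 0.008, -1.0]]
contact_force: [0.5, -0.4, 0.4]
width: 0.0435
gripper_force: 0.0
```

>>> play_rows(
  moves=[
    {"xyz":[1,0,-0.3],"yaw":0,"jaw":0.5},
    {"xyz":[1,0,-0.3],"yaw":0,"jaw":0.5},
    {"xyz":[1,0,-0.3],"yaw":0,"jaw":0.5},
  ],
)

```text
time: 8.12
ee_pos: [0.6852, 0.0117, 0.2175]
orientation: [[0.855, 0.519, 0.001], [0.519, -0.855, 0.0], [0.001, 0.001, -1.0]]
contact_force: [-0.3, 0.5, 1.1]
width: 0.043
gripper_force: 0.0
```

```bash
python3 - <<'E'
from h import *
import cv2
s=now()
f=lambda i,k:cv2.resize(cv2.convertScaleAbs(i,alpha=1.6,beta=25),None,fx=k,fy=k,interpolation=cv2.INTER_CUBIC)
a=f(read_camera("side")[210:280,290:365],8)
w=read_camera("wrist"); np.savez("w3.npz",p=s["ee_pos"],R=s["orientation"]); cv2.imwrite("pics/w3.png",w)
cv2.imwrite("pics/side3.png",a)
E
```

```text
t8.12 p [0.6852 0.0117 0.2175] psi -58.73 z [ 0.001  0.    -1.   ] F [-0.3  0.5  1.1] w0.0430 g0.0 q [-0.098  0.382  1.385  0.     1.374  0.927]
```

View pics/w3.png

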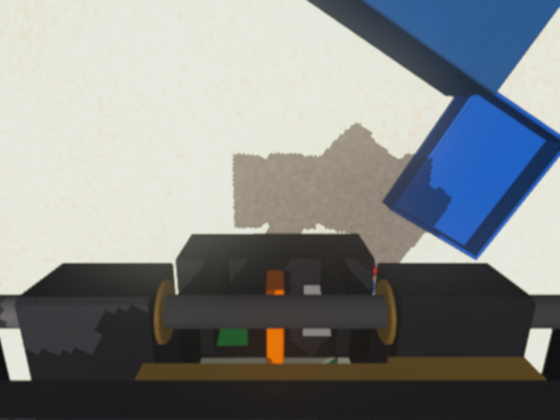

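View pics/side3.png

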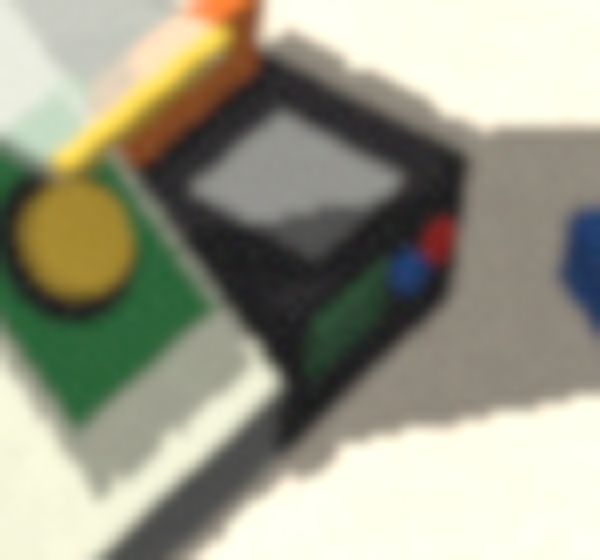

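The module sits against the unit. Its front bottom line runs (287,445)→(447,295), and its top front outer corner is at (463,160). I'll compare these with a projection of a perfect dock.

```bash
python3 - <<'E'
from h import *
u=np.load("u.npy"); C=get_calibration("side")
q=lambda X:((proj(C,world(u,np.array(X)/1e3))-[290,210]+.5)*8-.5).round(0)
for n,X in dict(unit_top=(-85,-110,35),unit_bot=(-85,-110,0),unit_mid=(-85,-50,35),m_bot=(-85,-210,0),m_top=(-85,-210,65),m_topin=(-85,-110,65),m_bot5=(-90,-210,0)).items(): print(n,q(X))
s=now(); b=world(u,(-.033,-.071,.098)); print("button",b, "hinge",world(u,(.007,.072,.118)))
E
```

```text
unit_top [287. 389.]
unit_bot [278. 467.]
unit_mid [171. 495.]
m_bot [453. 303.]
m_top [474. 157.]
m_topin [294. 320.]
m_bot5 [465. 309.]
t8.22 p [0.6828 0.0102 0.216 ] psi -58.82 z [-0.002 -0.    -1.   ] F [-0.4 -0.7 -0.6] w0.0434 g0.0 q [-0.1    0.38   1.39  -0.     1.374  0.927]
button [ 0.54011908 -0.11462487  0.098     ] hinge [ 0.39698301 -0.15413516  0.118     ]
```

```bash
python3 - <<'E'
from h import *
import cv2
from scipy.ndimage import map_coordinates,gaussian_filter1d
u=np.load("u.npy"); 
im={"side":[cv2.imread("pics/side0.png"),read_camera("side")],"scene":[cv2.imread("pics/scene0.png"),read_camera("scene")]}
for n in("side","scene"):
    cv2.imwrite(f"pics/{n}4.png",im[n][1])
def edge(n,k,xs,y,z):
    C=get_calibration(n); g=im[n][k].astype(float).mean(2)
    P=np.array([proj(C,world(u,(x,y,z))) for x in xs]); v=gaussian_filter1d(map_coordinates(g,[P[:,1],P[:,0]],order=1),4)
    d=np.gradient(v); i=np.argmax(abs(d)); return round(xs[i]*1e3,1),round(d[i],2)
xs=np.arange(-.105,-.068,.0005)
for k,nm in((0,"before"),(1,"now")):
    print(nm,"unit",[edge("side",k,xs,y,0) for y in np.arange(-.1,.09,.02)])
print("mod bottom",[edge("side",1,xs,y,0) for y in np.arange(-.205,-.11,.01)])
print("mod top",[edge("side",1,xs,y,.065) for y in np.arange(-.205,-.11,.01)])
xr=np.arange(.065,.105,.0005)
print("scene rear unit top",[edge("scene",0,xr,y,.135) for y in np.arange(0,.1,.02)])
print("scene rear unit bot",[edge("scene",1,xr,y,.0) for y in np.arange(-.105,.1,.02)])
print("scene rear mod bottom",[edge("scene",1,xr,y,.0) for y in np.arange(-.205,-.11,.01)])
E
```

```text
before unit [(np.float64(-88.0), np.float64(-4.86)), (np.float64(-86.5), np.float64(-5.34)), (np.float64(-87.0), np.float64(-5.23)), (np.float64(-88.0), np.float64(-4.94)), (np.float64(-87.5), np.float64(-5.16)), (np.float64(-89.0), np.float64(-4.76)), (np.float64(-87.5), np.float64(-5.1)), (np.float64(-88.0), np.float64(-5.01)), (np.float64(-88.5), np.float64(-5.14)), (np.float64(-87.5), np.float64(-5.08))]
now unit [(np.float64(-88.0), np.float64(-4.97)), (np.float64(-86.5), np.float64(-5.52)), (np.float64(-87.0), np.float64(-5.25)), (np.float64(-88.0), np.float64(-5.06)), (np.float64(-87.5), np.float64(-5.2)), (np.float64(-89.0), np.float64(-4.9)), (np.float64(-87.5), np.float64(-5.19)), (np.float64(-88.0), np.float64(-5.13)), (np.float64(-88.5), np.float64(-5.2)), (np.float64(-87.5), np.float64(-5.13))]
mod bottom [(np.float64(-82.0), np.float64(-3.5)), (np.float64(-82.0), np.float64(-3.5)), (np.float64(-81.5), np.float64(-3.57)), (np.float64(-82.0), np.float64(-3.73)), (np.float64(-81.5), np.float64(-3.62)), (np.float64(-82.5), np.float64(-3.53)), (np.float64(-82.5), np.float64(
[... 897 characters left out ...]
.5), np.float64(3.85)), (np.float64(84.0), np.float64(4.06)), (np.float64(84.5), np.float64(3.65)), (np.float64(84.0), np.float64(3.7)), (np.float64(84.0), np.float64(3.57)), (np.float64(83.5), np.float64(3.66)), (np.float64(84.5), np.float64(3.51)), (np.float64(83.5), np.float64(3.39))]
scene rear mod bottom [(np.float64(81.5), np.float64(8.17)), (np.float64(81.0), np.float64(11.51)), (np.float64(81.0), np.float64(11.59)), (np.float64(80.5), np.float64(11.43)), (np.float64(81.0), np.float64(11.32)), (np.float64(81.0), np.float64(11.45)), (np.float64(80.0), np.float64(11.39)), (np.float64(80.5), np.float64(11.01)), (np.float64(81.0), np.float64(11.11)), (np.float64(80.0), np.float64(11.16))]
```

```bash
python3 - <<'E'
from h import *
import cv2
from scipy.ndimage import map_coordinates,gaussian_filter1d
u=np.load("u.npy"); m=np.load("m.npy")
I=[cv2.imread("pics/scene0.png"),cv2.imread("pics/scene4.png")]
def edge(k,P0,xs,y,z):
    C=get_calibration("scene"); g=I[k].astype(float).mean(2)
    P=np.array([proj(C,world(P0,(x,y,z))) for x in xs]); v=gaussian_filter1d(map_coordinates(g,[P[:,1],P[:,0]],order=1),4)
    d=np.gradient(v); i=np.argmax(abs(d)); return float(round(xs[i]*1e3,1)),float(round(d[i],1))
f=np.arange(-.105,-.068,.0005); r=-f[::-1]
for nm,k,P0,y,zs in(("unit0",0,u,-.11,(.01,.015,.02,.025,.03)),("mod0",0,m,-.05,(.01,.02,.03,.04,.05)),("mod now",1,u,-.21,(.01,.02,.03,.04,.05)),("unit top? rear",1,u,-.11,(.04,.06,.08))):
    print(nm,"front",[edge(k,P0,f,y,z) for z in zs],"rear",[edge(k,P0,r,y,z) for z in zs])
print("modnow top rear",[edge(1,u,r,y,.065) for y in (-.2,-.18,-.16,-.14,-.12)],"front",[edge(1,u,f,y,.065) for y in (-.2,-.18,-.16,-.14,-.12)])
E
```

```text
unit0 front [(-86.5, -6.7), (-85.0, -8.1), (-84.0, -8.5), (-83.5, -8.2), (-83.0, -7.2)] rear [(86.0, 7.4), (87.0, 8.6), (88.0, 9.0), (89.0, 9.1), (90.5, 9.1)]
mod0 front [(-93.0, -4.0), (-89.0, -7.2), (-86.0, -9.3), (-84.5, -9.7), (-83.5, -9.9)] rear [(84.5, 7.8), (86.0, 10.8), (87.5, 11.3), (89.0, 11.2), (90.5, 11.3)]
mod now front [(-85.5, -4.1), (-85.5, -5.0), (-85.0, -5.2), (-84.5, -4.9), (-85.0, -5.2)] rear [(83.5, 8.1), (85.5, 11.6), (88.0, 11.7), (90.0, 11.8), (92.0, 11.9)]
unit top? rear front [(-103.0, -0.3), (-100.5, 0.3), (-82.5, 0.5)] rear [(92.5, 9.2), (99.0, 6.6), (101.5, 3.9)]
modnow top rear [(95.5, 11.8), (94.5, 11.8), (95.0, 11.7), (97.0, 10.5), (98.5, 8.9)] front [(-86.0, -5.9), (-97.0, -8.6), (-72.5, 3.2), (-100.5, -0.3), (-95.5, 0.2)]
```

The module is in line to within the image accuracy. Now the button. The rows can only turn the tool about its own axis, so I need to see what the arm does near its last-joint limit, tested high up in free space.

>>> play_rows(
  moves=[
    {"xyz":[0,0,-0.5],"yaw":0.4,"jaw":0},
    {"xyz":[0,0,-1],"yaw":0.7,"jaw":0},
    {"xyz":[0,0,-1],"yaw":1,"jaw":0},
    {"xyz":[0,0,-1],"yaw":1,"jaw":0},
  ],
)

```text
time: 8.82
ee_pos: [0.6829, 0.0094, 0.3177]
orientation: [[1.0, 0.02, 0.0], [0.02, -1.0, -0.0], [0.0, 0.0, -1.0]]
contact_force: [-0.3, -1.1, -0.3]
width: 0.0115
gripper_force: 0.0
```

>>> play_rows(
  moves=[
    {"xyz":[0,0,0],"yaw":1,"jaw":0},
    {"xyz":[0,0,0],"yaw":1,"jaw":0},
    {"xyz":[0,0,0],"yaw":1,"jaw":0},
  ],
)

```text
time: 9.2
ee_pos: [0.6824, 0.0098, 0.3154]
orientation: [[0.875, -0.484, -0.004], [-0.484, -0.875, 0.0], [-0.003, 0.002, -1.0]]
contact_force: [0.1, 0.4, -0.7]
width: 0.0005
gripper_force: 0.0
```

>>> play_rows(
  moves=[
    {"xyz":[0,0,0],"yaw":1,"jaw":0},
    {"xyz":[0,0,0],"yaw":1,"jaw":0},
    {"xyz":[0,0,0],"yaw":1,"jaw":0},
  ],
)

```text
time: 9.57
ee_pos: [0.6824, 0.0098, 0.3154]
orientation: [[0.516, -0.857, -0.004], [-0.857, -0.516, 0.0], [-0.002, 0.003, -1.0]]
contact_force: [0.0, 0.6, -0.3]
width: 0.0005
gripper_force: 0.0
```

```bash
python3 - <<'E'
from h import *
now()
E
```

```text
t9.57 p [0.6824 0.0098 0.3154] psi -148.97 z [-0.004  0.    -1.   ] F [ 0.   0.6 -0.3] w0.0005 g0.0 q [-0.101  0.329  1.269 -0.     1.547  2.499]
```

>>> play_rows(
  moves=[
    {"xyz":[0,0,0],"yaw":0.7,"jaw":0},
    {"xyz":[0,0,0],"yaw":0.7,"jaw":0},
    {"xyz":[0,0,0],"yaw":0.7,"jaw":0},
  ],
)

```text
time: 9.95
ee_pos: [0.6717, -0.0406, 0.3126]
orientation: [[0.261, -0.965, 0.008], [-0.964, -0.261, 0.045], [-0.041, -0.019, -0.999]]
contact_force: [-0.9, 0.1, 0.0]
width: 0.0004
gripper_force: 0.0
```

```bash
python3 - <<'E'
from h import *
now()
E
```

```text
t9.95 p [ 0.6717 -0.0406  0.3126] psi -164.89 z [ 0.008  0.045 -0.999] F [-0.9  0.1  0. ] w0.0004 g0.0 q [-0.199  0.3    1.311  0.046  1.532  2.676]
```

>>> play_rows(
  moves=[
    {"xyz":[0,0,0],"yaw":0.8,"jaw":0},
    {"xyz":[0,0,0],"yaw":0.8,"jaw":0},
    {"xyz":[0,0,0],"yaw":0.8,"jaw":0},
    {"xyz":[0,0,0],"yaw":0.8,"jaw":0},
  ],
)

```text
time: 10.45
ee_pos: [0.6279, -0.132, 0.2953]
orientation: [[0.043, -0.997, 0.067], [-0.989, -0.033, 0.143], [-0.14, -0.073, -0.987]]
contact_force: [0.6, -0.3, 0.0]
width: 0.0003
gripper_force: 0.0
```

```bash
python3 - <<'E'
from h import *
now()
E
```

```text
t10.45 p [ 0.6279 -0.132   0.2953] psi -178.12 z [ 0.067  0.143 -0.987] F [ 0.6 -0.3  0. ] w0.0003 g0.0 q [-0.409  0.212  1.454  0.159  1.471  2.679]
```

>>> play_rows(
  moves=[
    {"xyz":[0,0,0],"yaw":-0.5,"jaw":0},
    {"xyz":[0,0,0],"yaw":-0.5,"jaw":0},
    {"xyz":[0,0,0],"yaw":-0.5,"jaw":0},
  ],
)

```text
time: 10.82
ee_pos: [0.6288, -0.1312, 0.2962]
orientation: [[0.3, -0.952, 0.068], [-0.947, -0.288, 0.142], [-0.116, -0.107, -0.988]]
contact_force: [0.3, 0.0, -0.7]
width: 0.0004
gripper_force: 0.0
```

```bash
python3 - <<'E'
from h import *
now()
E
```

```text
t10.82 p [ 0.6288 -0.1312  0.2962] psi -163.14 z [ 0.068  0.142 -0.988] F [ 0.3  0.  -0.7] w0.0004 g0.0 q [-0.407  0.213  1.452  0.159  1.472  2.418]
```

The arm keeps whatever pose it reached near the limit: 9° of tilt stayed after I yawed back. So tilt builds up tangentially at the last-joint stop. I'll do it at azimuth ~31°, where the tangential direction is the button's axis.

```bash
cat >> h.py <<'E'
def tplan(tgt,dyaw=0,n=None):
    "from the measured pose: straight move to tgt while turning dyaw deg (tool yaw) in n calls, z axis kept"
    s=now(); p,R=s["ee_pos"],s["orientation"]; d=np.array(tgt)-p
    n=n or max(1,int(np.ceil(np.linalg.norm(d)/.095)),int(np.ceil(abs(dyaw)/30)))
    for k in range(n):
        print((R.T@d/n/.1).round(3).tolist(),"yaw",round(dyaw/n/30,3)); R=R@Rz(np.radians(dyaw/n))
E
python3 - <<'E'
from h import *
tplan((.43,.33,.32),-50)
E
```

```text
t10.82 p [ 0.6288 -0.1312  0.2962] psi -163.14 z [ 0.068  0.142 -0.988] F [ 0.3  0.  -0.7] w0.0004 g0.0 q [-0.407  0.213  1.452  0.159  1.472  2.418]
[-0.832, 0.089, 0.047] yaw -0.278
[-0.836, -0.032, 0.047] yaw -0.278
[-0.822, -0.153, 0.047] yaw -0.278
[-0.792, -0.271, 0.047] yaw -0.278
[-0.744, -0.382, 0.047] yaw -0.278
[-0.681, -0.486, 0.047] yaw -0.278
```

>>> play_rows(
  moves=[
    {"xyz":[-0.832,0.089,0.047],"yaw":-0.278},
    {"xyz":[-0.832,0.089,0.047],"yaw":-0.278},
  ],
)

```text
validation failed for argument at $.mo...
```

>>> play_rows(
  moves=[
    {"xyz":[-0.836,-0.032,0.047],"yaw":-0.278},
    {"xyz":[-0.836,-0.032,0.047],"yaw":-0.278},
  ],
)

```text
validation failed for argument at $.mo...
```

>>> play_rows(
  moves=[
    {"xyz":[-0.822,-0.153,0.047],"yaw":-0.278},
    {"xyz":[-0.822,-0.153,0.047],"yaw":-0.278},
  ],
)

```text
validation failed for argument at $.mo...
```

>>> play_rows(
  moves=[
    {"xyz":[-0.792,-0.271,0.047],"yaw":-0.278},
    {"xyz":[-0.792,-0.271,0.047],"yaw":-0.278},
  ],
)

```text
validation failed for argument at $.mo...
```

>>> play_rows(
  moves=[
    {"xyz":[-0.744,-0.382,0.047],"yaw":-0.278},
    {"xyz":[-0.744,-0.382,0.047],"yaw":-0.278},
  ],
)

```text
validation failed for argument at $.mo...
```

>>> play_rows(
  moves=[
    {"xyz":[-0.681,-0.486,0.047],"yaw":-0.278},
    {"xyz":[-0.681,-0.486,0.047],"yaw":-0.278},
    {"xyz":[-0.681,-0.486,0.047],"yaw":-0.278},
  ],
)

```text
validation failed for argument at $.mo...
```

```bash
python3 - <<'E'
from h import *
s=now(); print(s["orientation"].round(3))
E
```

```text
t10.82 p [ 0.6288 -0.1312  0.2962] psi -163.14 z [ 0.068  0.142 -0.988] F [ 0.3  0.  -0.7] w0.0004 g0.0 q [-0.407  0.213  1.452  0.159  1.472  2.418]
[[ 0.3   -0.952  0.068]
 [-0.947 -0.288  0.142]
 [-0.116 -0.107 -0.988]]
```

The jaw value is required, so I'll repeat the moves with it.

>>> play_rows(
  moves=[
    {"xyz":[-0.832,0.089,0.047],"yaw":-0.278,"jaw":0},
    {"xyz":[-0.832,0.089,0.047],"yaw":-0.278,"jaw":0},
  ],
)

```text
time: 11.08
ee_pos: [0.5949, -0.0521, 0.3003]
orientation: [[0.436, -0.898, 0.068], [-0.895, -0.423, 0.143], [-0.1, -0.123, -0.987]]
contact_force: [0.5, -0.6, -0.3]
width: 0.0004
gripper_force: 0.0
```

>>> play_rows(
  moves=[
    {"xyz":[-0.836,-0.032,0.047],"yaw":-0.278,"jaw":0},
    {"xyz":[-0.836,-0.032,0.047],"yaw":-0.278,"jaw":0},
  ],
)

```text
time: 11.32
ee_pos: [0.5618, 0.0247, 0.3049]
orientation: [[0.561, -0.825, 0.069], [-0.824, -0.549, 0.142], [-0.08, -0.137, -0.987]]
contact_force: [0.6, 0.1, 0.0]
width: 0.0
gripper_force: 0.0
```

>>> play_rows(
  moves=[
    {"xyz":[-0.822,-0.153,0.047],"yaw":-0.278,"jaw":0},
    {"xyz":[-0.822,-0.153,0.047],"yaw":-0.278,"jaw":0},
  ],
)

```text
time: 11.58
ee_pos: [0.5288, 0.1011, 0.3089]
orientation: [[0.674, -0.735, 0.069], [-0.736, -0.662, 0.142], [-0.059, -0.147, -0.987]]
contact_force: [0.8, -0.1, -0.6]
width: 0.0004
gripper_force: 0.0
```

>>> play_rows(
  moves=[
    {"xyz":[-0.792,-0.271,0.047],"yaw":-0.278,"jaw":0},
    {"xyz":[-0.792,-0.271,0.047],"yaw":-0.278,"jaw":0},
  ],
)

```text
time: 11.82
ee_pos: [0.4959, 0.1777, 0.3128]
orientation: [[0.773, -0.63, 0.069], [-0.633, -0.761, 0.142], [-0.037, -0.154, -0.987]]
contact_force: [0.5, -1.0, -1.0]
width: -0.0
gripper_force: 0.0
```

>>> play_rows(
  moves=[
    {"xyz":[-0.744,-0.382,0.047],"yaw":-0.278,"jaw":0},
    {"xyz":[-0.744,-0.382,0.047],"yaw":-0.278,"jaw":0},
  ],
)

```text
time: 12.08
ee_pos: [0.4628, 0.2547, 0.3168]
orientation: [[0.857, -0.511, 0.069], [-0.516, -0.845, 0.143], [-0.014, -0.158, -0.987]]
contact_force: [0.1, -0.4, -0.1]
width: 0.0006
gripper_force: 0.0
```

>>> play_rows(
  moves=[
    {"xyz":[-0.681,-0.486,0.047],"yaw":-0.278,"jaw":0},
    {"xyz":[-0.681,-0.486,0.047],"yaw":-0.278,"jaw":0},
    {"xyz":[-0.681,-0.486,0.047],"yaw":-0.278,"jaw":0},
  ],
)

```text
time: 12.45
ee_pos: [0.4301, 0.3306, 0.3205]
orientation: [[0.922, -0.382, 0.069], [-0.388, -0.911, 0.142], [0.009, -0.158, -0.987]]
contact_force: [0.8, -0.3, 0.5]
width: 0.0008
gripper_force: 0.0
```

```bash
python3 - <<'E'
from h import *
s=now(); print(s["orientation"].round(3))
E
```

```text
t12.45 p [0.4301 0.3306 0.3205] psi -112.75 z [ 0.069  0.142 -0.987] F [ 0.8 -0.3  0.5] w0.0008 g0.0 q [ 0.452 -0.126  1.757  0.1    1.386  2.408]
[[ 0.922 -0.382  0.069]
 [-0.388 -0.911  0.142]
 [ 0.009 -0.158 -0.987]]
```

>>> play_rows(
  moves=[
    {"xyz":[-0.6,-0.5,0.1],"yaw":1,"jaw":0},
    {"xyz":[-0.6,-0.5,0.1],"yaw":1,"jaw":0},
    {"xyz":[-0.6,-0.5,0.1],"yaw":1,"jaw":0},
    {"xyz":[-0.6,-0.5,0.1],"yaw":1,"jaw":0},
    {"xyz":[-0.6,-0.5,0.1],"yaw":1,"jaw":0},
  ],
)

```text
time: 13.08
ee_pos: [0.4353, 0.2938, 0.2956]
orientation: [[0.682, -0.73, 0.044], [-0.719, -0.658, 0.225], [-0.135, -0.185, -0.973]]
contact_force: [0.3, 0.2, -0.5]
width: 0.0003
gripper_force: 0.0
```

```bash
python3 - <<'E'
from h import *
s=now(); print(s["orientation"].round(3))
E
```

```text
t13.07 p [0.4353 0.2938 0.2956] psi -137.96 z [ 0.044  0.225 -0.973] F [ 0.3  0.2 -0.5] w0.0003 g0.0 q [ 0.32  -0.168  1.849  0.206  1.35   2.681]
[[ 0.682 -0.73   0.044]
 [-0.719 -0.658  0.225]
 [-0.135 -0.185 -0.973]]
```

>>> play_rows(
  moves=[
    {"xyz":[-0.98,-0.24,0],"yaw":1,"jaw":0},
    {"xyz":[-0.98,-0.24,0],"yaw":1,"jaw":0},
    {"xyz":[-0.98,-0.24,0],"yaw":1,"jaw":0},
    {"xyz":[-0.98,-0.24,0],"yaw":1,"jaw":0},
  ],
)

```text
time: 13.58
ee_pos: [0.4186, 0.2251, 0.2558]
orientation: [[0.425, -0.904, 0.037], [-0.841, -0.38, 0.385], [-0.334, -0.195, -0.922]]
contact_force: [-0.3, -0.3, -0.3]
width: 0.0006
gripper_force: 0.0
```

```bash
python3 - <<'E'
from h import *
s=now(); print(s["orientation"].round(3))
E
```

```text
t13.57 p [0.4186 0.2251 0.2558] psi -157.22 z [ 0.037  0.385 -0.922] F [-0.3 -0.3 -0.3] w0.0006 g0.0 q [ 0.059 -0.283  2.049  0.404  1.331  2.681]
[[ 0.425 -0.904  0.037]
 [-0.841 -0.38   0.385]
 [-0.334 -0.195 -0.922]]
```

```bash
python3 - <<'E'
from h import *
tplan((.22,.46,.36),-45)
E
```

```text
t13.57 p [0.4186 0.2251 0.2558] psi -157.22 z [ 0.037  0.385 -0.922] F [-0.3 -0.3 -0.3] w0.0006 g0.0 q [ 0.059 -0.283  2.049  0.404  1.331  2.681]
[-0.792, 0.175, -0.033] yaw -0.375
[-0.811, 0.017, -0.033] yaw -0.375
[-0.799, -0.141, -0.033] yaw -0.375
[-0.756, -0.294, -0.033] yaw -0.375
```

>>> play_rows(
  moves=[
    {"xyz":[0,0,0],"yaw":-0.375,"jaw":0},
    {"xyz":[-0.792,0.175,-0.033],"yaw":-0.375,"jaw":0},
    {"xyz":[-0.792,0.175,-0.033],"yaw":-0.375,"jaw":0},
  ],
)

```text
time: 13.95
ee_pos: [0.3681, 0.2859, 0.2838]
orientation: [[0.596, -0.802, 0.038], [-0.749, -0.539, 0.386], [-0.289, -0.258, -0.922]]
contact_force: [0.9, -1.1, 0.2]
width: 0.0005
gripper_force: 0.0
```

>>> play_rows(
  moves=[
    {"xyz":[-0.811,0.017,-0.033],"yaw":-0.375,"jaw":0},
    {"xyz":[-0.811,0.017,-0.033],"yaw":-0.375,"jaw":0},
  ],
)

```text
time: 14.2
ee_pos: [0.3178, 0.3451, 0.3104]
orientation: [[0.744, -0.667, 0.038], [-0.626, -0.677, 0.387], [-0.232, -0.311, -0.922]]
contact_force: [0.4, 0.1, -0.5]
width: 0.0004
gripper_force: 0.0
```

>>> play_rows(
  moves=[
    {"xyz":[-0.799,-0.141,-0.033],"yaw":-0.375,"jaw":0},
    {"xyz":[-0.799,-0.141,-0.033],"yaw":-0.375,"jaw":0},
  ],
)

```text
time: 14.45
ee_pos: [0.2692, 0.402, 0.3361]
orientation: [[0.862, -0.506, 0.035], [-0.478, -0.787, 0.39], [-0.169, -0.353, -0.92]]
contact_force: [0.8, -0.2, 0.3]
width: 0.0002
gripper_force: 0.0
```

>>> play_rows(
  moves=[
    {"xyz":[-0.756,-0.294,-0.033],"yaw":-0.375,"jaw":0},
    {"xyz":[-0.756,-0.294,-0.033],"yaw":-0.375,"jaw":0},
    {"xyz":[-0.756,-0.294,-0.033],"yaw":-0.375,"jaw":0},
  ],
)

```text
time: 14.82
ee_pos: [0.2227, 0.4567, 0.3598]
orientation: [[0.944, -0.329, 0.031], [-0.315, -0.865, 0.39], [-0.101, -0.378, -0.92]]
contact_force: [0.3, 0.6, 0.7]
width: 0.0003
gripper_force: 0.0
```

```bash
python3 - <<'E'
from h import *
s=now(); R=s["orientation"]; print(R.round(3), R.T@[-.086,.05,.02])
E
```

```text
t14.82 p [0.2227 0.4567 0.3598] psi -110.83 z [ 0.031  0.39  -0.92 ] F [0.3 0.6 0.7] w0.0003 g0.0 q [ 0.802 -0.404  1.948  0.262  1.29   2.681]
[[ 0.944 -0.329  0.031]
 [-0.315 -0.865  0.39 ]
 [-0.101 -0.378 -0.92 ]] [-0.09892709 -0.02251384 -0.00159937]
```

Still at the stop. I'll push again: yaw plus a tangential shift.

>>> play_rows(
  moves=[
    {"xyz":[-0.98,-0.22,-0.1],"yaw":1,"jaw":0},
    {"xyz":[-0.98,-0.22,-0.1],"yaw":1,"jaw":0},
    {"xyz":[-0.98,-0.22,-0.1],"yaw":1,"jaw":0},
    {"xyz":[-0.98,-0.22,-0.1],"yaw":1,"jaw":0},
  ],
)

```text
time: 15.32
ee_pos: [0.2496, 0.3787, 0.3267]
orientation: [[0.756, -0.653, -0.043], [-0.55, -0.67, 0.499], [-0.355, -0.354, -0.865]]
contact_force: [-0.4, 0.2, 0.7]
width: 0.0002
gripper_force: 0.0
```

```bash
python3 - <<'E'
from h import *
s=now(); R=s["orientation"]; print(R.round(3), R.T@[-.086,.05,.02])
E
```

```text
t15.32 p [0.2496 0.3787 0.3267] psi -134.27 z [-0.043  0.499 -0.865] F [-0.4  0.2  0.7] w0.0002 g0.0 q [ 0.465 -0.543  2.131  0.495  1.369  2.681]
[[ 0.756 -0.653 -0.043]
 [-0.55  -0.67   0.499]
 [-0.355 -0.354 -0.865]] [-0.09962417  0.01556872  0.01134194]
```

```bash
python3 - <<'E'
from h import *
tplan((.0,.47,.37),-55)
E
```

```text
t15.32 p [0.2496 0.3787 0.3267] psi -134.27 z [-0.043  0.499 -0.865] F [-0.4  0.2  0.7] w0.0002 g0.0 q [ 0.465 -0.543  2.131  0.495  1.369  2.681]
[-0.848, 0.288, 0.063] yaw -0.611
[-0.895, 0.007, 0.063] yaw -0.611
[-0.852, -0.275, 0.063] yaw -0.611
```

>>> play_rows(
  moves=[
    {"xyz":[-0.1,0.05,0],"yaw":-0.4,"jaw":0},
    {"xyz":[-0.848,0.288,0.063],"yaw":-0.611,"jaw":0},
    {"xyz":[-0.848,0.288,0.063],"yaw":-0.611,"jaw":0},
  ],
)

```text
time: 15.7
ee_pos: [0.1643, 0.4103, 0.3425]
orientation: [[0.926, -0.376, -0.043], [-0.306, -0.81, 0.501], [-0.223, -0.45, -0.865]]
contact_force: [1.0, 0.7, -0.0]
width: 0.0006
gripper_force: 0.0
```

>>> play_rows(
  moves=[
    {"xyz":[-0.895,0.007,0.063],"yaw":-0.611,"jaw":0},
    {"xyz":[-0.895,0.007,0.063],"yaw":-0.611,"jaw":0},
  ],
)

```text
time: 15.95
ee_pos: [0.0811, 0.4403, 0.3567]
orientation: [[0.997, -0.063, -0.042], [-0.033, -0.865, 0.501], [-0.068, -0.498, -0.865]]
contact_force: [0.9, 0.8, -0.3]
width: 0.0003
gripper_force: 0.0
```

>>> play_rows(
  moves=[
    {"xyz":[-0.852,-0.275,0.063],"yaw":-0.611,"jaw":0},
    {"xyz":[-0.852,-0.275,0.063],"yaw":-0.611,"jaw":0},
    {"xyz":[-0.852,-0.275,0.063],"yaw":-0.611,"jaw":0},
  ],
)

```text
time: 16.32
ee_pos: [-0.0025, 0.4703, 0.3704]
orientation: [[0.967, 0.253, -0.044], [0.24, -0.832, 0.499], [0.089, -0.493, -0.865]]
contact_force: [0.1, -0.8, -0.2]
width: 0.0004
gripper_force: 0.0
```

```bash
python3 - <<'E'
from h import *
s=now(); R=s["orientation"]; print(R.round(3), R.T@[-.095,.0,.02])
E
```

```text
t16.32 p [-0.0025  0.4703  0.3704] psi -73.12 z [-0.044  0.499 -0.865] F [ 0.1 -0.8 -0.2] w0.0004 g0.0 q [ 1.279 -0.648  2.112  0.202  1.19   2.554]
[[ 0.967  0.253 -0.044]
 [ 0.24  -0.832  0.499]
 [ 0.089 -0.493 -0.865]] [-0.09003431 -0.03386656 -0.01311024]
```

>>> play_rows(
  moves=[
    {"xyz":[-0.9,-0.34,-0.13],"yaw":1,"jaw":0},
    {"xyz":[-0.9,-0.34,-0.13],"yaw":1,"jaw":0},
    {"xyz":[-0.9,-0.34,-0.13],"yaw":1,"jaw":0},
    {"xyz":[-0.9,-0.34,-0.13],"yaw":1,"jaw":0},
    {"xyz":[-0.9,-0.34,-0.13],"yaw":1,"jaw":0},
  ],
)

```text
time: 16.95
ee_pos: [0.0485, 0.4143, 0.3572]
orientation: [[0.97, -0.219, -0.109], [-0.129, -0.838, 0.53], [-0.208, -0.5, -0.841]]
contact_force: [0.5, 0.3, 0.2]
width: 0.0006
gripper_force: 0.0
```

```bash
python3 - <<'E'
from h import *
s=now(); R=s["orientation"]; print(R.round(3), R.T@[-.1,.0,.02])
E
```

```text
t16.95 p [0.0485 0.4143 0.3572] psi -104.62 z [-0.109  0.53  -0.841] F [0.5 0.3 0.2] w0.0006 g0.0 q [ 0.936 -0.823  2.238  0.426  1.341  2.681]
[[ 0.97  -0.219 -0.109]
 [-0.129 -0.838  0.53 ]
 [-0.208 -0.5   -0.841]] [-0.1011187   0.0118542  -0.00587251]
```

```bash
python3 - <<'E'
from h import *
tplan((-.14,.44,.37),-50)
E
```

```text
t16.95 p [0.0485 0.4143 0.3572] psi -104.62 z [-0.109  0.53  -0.841] F [0.5 0.3 0.2] w0.0006 g0.0 q [ 0.936 -0.823  2.238  0.426  1.341  2.681]
[-0.629, 0.044, 0.078] yaw -0.556
[-0.616, -0.138, 0.078] yaw -0.556
[-0.55, -0.309, 0.078] yaw -0.556
```

>>> play_rows(
  moves=[
    {"xyz":[-0.1,0,0],"yaw":-0.4,"jaw":0},
    {"xyz":[-0.629,0.044,0.078],"yaw":-0.556,"jaw":0},
    {"xyz":[-0.629,0.044,0.078],"yaw":-0.556,"jaw":0},
  ],
)

```text
time: 17.32
ee_pos: [-0.0214, 0.4234, 0.3633]
orientation: [[0.989, 0.084, -0.118], [0.134, -0.837, 0.531], [-0.054, -0.541, -0.839]]
contact_force: [-0.2, -0.0, -0.6]
width: 0.0005
gripper_force: 0.0
```

>>> play_rows(
  moves=[
    {"xyz":[-0.616,-0.138,0.078],"yaw":-0.556,"jaw":0},
    {"xyz":[-0.616,-0.138,0.078],"yaw":-0.556,"jaw":0},
  ],
)

```text
time: 17.58
ee_pos: [-0.0829, 0.4313, 0.3673]
orientation: [[0.924, 0.364, -0.116], [0.368, -0.763, 0.531], [0.105, -0.533, -0.839]]
contact_force: [0.4, -0.4, -0.9]
width: 0.0003
gripper_force: 0.0
```

>>> play_rows(
  moves=[
    {"xyz":[-0.55,-0.309,0.078],"yaw":-0.556,"jaw":0},
    {"xyz":[-0.55,-0.309,0.078],"yaw":-0.556,"jaw":0},
  ],
)

```text
time: 17.82
ee_pos: [-0.1473, 0.4389, 0.3714]
orientation: [[0.779, 0.616, -0.118], [0.574, -0.624, 0.53], [0.253, -0.48, -0.84]]
contact_force: [0.2, -0.0, -0.4]
width: 0.0006
gripper_force: 0.0
```

>>> play_rows(
  moves=[
    {"xyz":[-0.69,-0.7,-0.1],"yaw":1,"jaw":0},
    {"xyz":[-0.69,-0.7,-0.1],"yaw":1,"jaw":0},
    {"xyz":[-0.69,-0.7,-0.1],"yaw":1,"jaw":0},
    {"xyz":[-0.69,-0.7,-0.1],"yaw":1,"jaw":0},
    {"xyz":[-0.69,-0.7,-0.1],"yaw":1,"jaw":0},
  ],
)

```text
time: 18.45
ee_pos: [-0.0915, 0.4394, 0.3726]
orientation: [[0.965, 0.178, -0.194], [0.257, -0.804, 0.537], [-0.06, -0.568, -0.821]]
contact_force: [0.5, 0.3, -0.6]
width: 0.0005
gripper_force: 0.0
```

```bash
python3 - <<'E'
from h import *
s=now(); R=s["orientation"]; print(R.round(3), R.T@[-.1,.0,.02])
tplan((-.16,.44,.37),-40)
E
```

```text
t18.45 p [-0.0915  0.4394  0.3726] psi -77.50 z [-0.194  0.537 -0.821] F [ 0.5  0.3 -0.6] w0.0005 g0.0 q [ 1.387 -0.783  2.203  0.316  1.199  2.68 ]
[[ 0.965  0.178 -0.194]
 [ 0.257 -0.804  0.537]
 [-0.06  -0.568 -0.821]] [-0.09767134 -0.02917776  0.00299459]
t18.45 p [-0.0915  0.4394  0.3726] psi -77.50 z [-0.194  0.537 -0.821] F [ 0.5  0.3 -0.6] w0.0005 g0.0 q [ 1.387 -0.783  2.203  0.316  1.199  2.68 ]
[-0.329, -0.056, 0.079] yaw -0.667
[-0.29, -0.165, 0.079] yaw -0.667
```

>>> play_rows(
  moves=[
    {"xyz":[-0.1,0,0],"yaw":-0.4,"jaw":0},
    {"xyz":[-0.329,-0.056,0.079],"yaw":-0.667,"jaw":0},
    {"xyz":[-0.329,-0.056,0.079],"yaw":-0.667,"jaw":0},
  ],
)

```text
time: 18.82
ee_pos: [-0.1292, 0.4394, 0.372]
orientation: [[0.842, 0.502, -0.199], [0.522, -0.663, 0.536], [0.138, -0.555, -0.821]]
contact_force: [0.4, 0.4, 0.1]
width: 0.0003
gripper_force: 0.0
```

>>> play_rows(
  moves=[
    {"xyz":[-0.29,-0.165,0.079],"yaw":-0.667,"jaw":0},
    {"xyz":[-0.29,-0.165,0.079],"yaw":-0.667,"jaw":0},
  ],
)

```text
time: 19.08
ee_pos: [-0.1639, 0.4393, 0.3706]
orientation: [[0.616, 0.762, -0.199], [0.72, -0.442, 0.536], [0.32, -0.473, -0.821]]
contact_force: [1.1, 0.2, 0.2]
width: 0.0004
gripper_force: 0.0
```

>>> play_rows(
  moves=[
    {"xyz":[-0.55,-0.83,-0.1],"yaw":1,"jaw":0},
    {"xyz":[-0.55,-0.83,-0.1],"yaw":1,"jaw":0},
    {"xyz":[-0.55,-0.83,-0.1],"yaw":1,"jaw":0},
    {"xyz":[-0.55,-0.83,-0.1],"yaw":1,"jaw":0},
    {"xyz":[-0.55,-0.83,-0.1],"yaw":1,"jaw":0},
  ],
)

```text
time: 19.7
ee_pos: [-0.1872, 0.4459, 0.3904]
orientation: [[0.882, 0.382, -0.275], [0.47, -0.709, 0.525], [0.005, -0.593, -0.805]]
contact_force: [1.0, -0.8, -0.9]
width: 0.0006
gripper_force: 0.0
```

```bash
python3 - <<'E'
from h import *
u=np.load("u.npy")
s=now(); R=s["orientation"]; print((Rz(u[2]).T@R).round(3))
E
```

```text
t19.70 p [-0.1872  0.4459  0.3904] psi -61.72 z [-0.275  0.525 -0.805] F [ 1.  -0.8 -0.9] w0.0006 g0.0 q [ 1.646 -0.696  2.137  0.264  1.121  2.681]
[[-0.052 -0.805  0.592]
 [-0.999  0.039 -0.035]
 [ 0.005 -0.593 -0.805]]
```

Tilt is now 36° in the button's plane, with 2° sideways. I'll work out the way back around the base with a −90° yaw, so the thin side of the fingers is in the plane.

```bash
cat >> h.py <<'E'
def wplan(ways,yaws,step=.095,cmd=None):
    s=now(); p,R=(s["ee_pos"],s["orientation"])
    for w,dy in zip(ways,yaws):
        d=np.array(w)-p; n=max(int(np.ceil(np.linalg.norm(d)/step)),int(np.ceil(abs(dy)/30)),1)
        for k in range(n):
            print((R.T@d/n/.1).round(3).tolist(),"yaw",round(dy/n/30,3)); R=R@Rz(np.radians(dy/n))
        p=np.array(w); print("--",p.round(3))
    return R
E
python3 - <<'E'
from h import *
u=np.load("u.npy"); b=world(u,(-.032,-.071,.098)); z=sense()["orientation"][:,2]
c=b-.025*z; print("contact TCP",c)
wplan([(.13,.47,.40),(.45,.33,.40),(.60,.05,.36),c-.16*z],[-30,-30,-30,-2])
for n,uv in(("side",(405,350)),("scene",(165,182))):
    C=get_calibration(n); d=C["R"].T@np.array([(uv[0]-C["cx"])/C["fx"],(uv[1]-C["cy"])/C["fy"],1]); o=-C["R"].T@C["t"]; print("bottle a",o-d*o[2]/d[2])
E
```

```text
contact TCP [ 0.54648107 -0.12689123  0.11813657]
t19.70 p [-0.1872  0.4459  0.3904] psi -61.72 z [-0.275  0.525 -0.805] F [ 1.  -0.8 -0.9] w0.0006 g0.0 q [ 1.646 -0.696  2.137  0.264  1.121  2.681]
[0.728, 0.246, -0.206] yaw -0.25
[0.69, 0.339, -0.206] yaw -0.25
[0.64, 0.426, -0.206] yaw -0.25
[0.579, 0.506, -0.206] yaw -0.25
-- [0.13 0.47 0.4 ]
[0.192, 0.75, -0.404] yaw -0.25
[0.092, 0.769, -0.404] yaw -0.25
[-0.009, 0.774, -0.404] yaw -0.25
[-0.11, 0.766, -0.404] yaw -0.25
-- [0.45 0.33 0.4 ]
[-0.605, 0.35, -0.39] yaw -0.25
[-0.645, 0.268, -0.39] yaw -0.25
[-0.675, 0.182, -0.39] yaw -0.25
[-0.693, 0.092, -0.39] yaw -0.25
-- [0.6  0.05 0.36]
[-0.828, -0.439, -0.144] yaw -0.022
[-0.823, -0.449, -0.144] yaw -0.022
[-0.817, -0.458, -0.144] yaw -0.022
-- [ 0.59  -0.211  0.247]
bottle a [ 0.67023364 -0.41661335  0.        ]
bottle a [ 0.66976832 -0.40769807  0.        ]
```

>>> play_rows(
  moves=[
    {"xyz":[0.728,0.246,-0.206],"yaw":-0.25,"jaw":0},
    {"xyz":[0.728,0.246,-0.206],"yaw":-0.25,"jaw":0},
  ],
)

```text
time: 19.95
ee_pos: [-0.1086, 0.4519, 0.3935]
orientation: [[0.822, 0.498, -0.277], [0.564, -0.638, 0.525], [0.085, -0.587, -0.805]]
contact_force: [1.2, 0.9, 0.1]
width: 0.0004
gripper_force: 0.0
```

>>> play_rows(
  moves=[
    {"xyz":[0.69,0.339,-0.206],"yaw":-0.25,"jaw":0},
    {"xyz":[0.69,0.339,-0.206],"yaw":-0.25,"jaw":0},
  ],
)

```text
time: 20.2
ee_pos: [-0.0277, 0.4583, 0.3959]
orientation: [[0.752, 0.599, -0.275], [0.639, -0.561, 0.526], [0.161, -0.571, -0.805]]
contact_force: [-0.1, 0.7, -0.2]
width: 0.0005
gripper_force: 0.0
```

>>> play_rows(
  moves=[
    {"xyz":[0.64,0.426,-0.206],"yaw":-0.25,"jaw":0},
    {"xyz":[0.64,0.426,-0.206],"yaw":-0.25,"jaw":0},
  ],
)

```text
time: 20.45
ee_pos: [0.0525, 0.4646, 0.398]
orientation: [[0.668, 0.692, -0.274], [0.706, -0.474, 0.525], [0.233, -0.545, -0.805]]
contact_force: [-0.6, -0.6, 0.4]
width: 0.0006
gripper_force: 0.0
```

>>> play_rows(
  moves=[
    {"xyz":[0.579,0.506,-0.206],"yaw":-0.25,"jaw":0},
    {"xyz":[0.579,0.506,-0.206],"yaw":-0.25,"jaw":0},
  ],
)

```text
time: 20.7
ee_pos: [0.1319, 0.4708, 0.4001]
orientation: [[0.573, 0.772, -0.275], [0.762, -0.379, 0.525], [0.301, -0.51, -0.806]]
contact_force: [-0.4, -0.3, -0.6]
width: 0.0002
gripper_force: 0.0
```

>>> play_rows(
  moves=[
    {"xyz":[0.192,0.75,-0.404],"yaw":-0.25,"jaw":0},
    {"xyz":[0.192,0.75,-0.404],"yaw":-0.25,"jaw":0},
  ],
)

```text
time: 20.95
ee_pos: [0.2106, 0.4353, 0.4001]
orientation: [[0.466, 0.84, -0.276], [0.806, -0.275, 0.524], [0.365, -0.467, -0.806]]
contact_force: [0.7, 0.7, 0.9]
width: 0.0005
gripper_force: 0.0
```

>>> play_rows(
  moves=[
    {"xyz":[0.092,0.769,-0.404],"yaw":-0.25,"jaw":0},
    {"xyz":[0.092,0.769,-0.404],"yaw":-0.25,"jaw":0},
  ],
)

```text
time: 21.2
ee_pos: [0.2908, 0.4005, 0.4001]
orientation: [[0.353, 0.894, -0.276], [0.835, -0.167, 0.524], [0.423, -0.415, -0.806]]
contact_force: [-0.3, 0.6, 0.3]
width: 0.0007
gripper_force: 0.0
```

>>> play_rows(
  moves=[
    {"xyz":[-0.009,0.774,-0.404],"yaw":-0.25,"jaw":0},
    {"xyz":[-0.009,0.774,-0.404],"yaw":-0.25,"jaw":0},
  ],
)

```text
time: 21.45
ee_pos: [0.371, 0.3657, 0.3999]
orientation: [[0.233, 0.932, -0.276], [0.85, -0.057, 0.524], [0.473, -0.357, -0.806]]
contact_force: [-0.6, -0.3, 0.1]
width: 0.0003
gripper_force: 0.0
```

>>> play_rows(
  moves=[
    {"xyz":[-0.11,0.766,-0.404],"yaw":-0.25,"jaw":0},
    {"xyz":[-0.11,0.766,-0.404],"yaw":-0.25,"jaw":0},
    {"xyz":[-0.11,0.766,-0.404],"yaw":-0.25,"jaw":0},
  ],
)

```text
time: 21.82
ee_pos: [0.4501, 0.3315, 0.3996]
orientation: [[0.111, 0.954, -0.277], [0.85, 0.054, 0.524], [0.515, -0.294, -0.805]]
contact_force: [-0.7, -0.2, -0.7]
width: 0.0008
gripper_force: 0.0
```

```bash
python3 - <<'E'
from h import *
u=np.load("u.npy"); b=world(u,(-.032,-.071,.098)); z=sense()["orientation"][:,2]
c=b-.025*z
R=wplan([(.60,.05,.36),c-.16*z],[-30,0]); print((Rz(u[2]).T@R).round(3))
E
```

```text
t21.82 p [0.4501 0.3315 0.3996] psi 3.22 z [-0.277  0.524 -0.805] F [-0.7 -0.2 -0.7] w0.0008 g0.0 q [0.157 0.027 1.57  0.606 1.741 0.234]
[-0.608, 0.349, -0.393] yaw -0.25
[-0.648, 0.267, -0.393] yaw -0.25
[-0.677, 0.18, -0.393] yaw -0.25
[-0.695, 0.09, -0.393] yaw -0.25
-- [0.6  0.05 0.36]
[-0.828, -0.438, -0.144] yaw 0.0
[-0.828, -0.438, -0.144] yaw 0.0
[-0.828, -0.438, -0.144] yaw 0.0
-- [ 0.591 -0.211  0.247]
[[ 0.804 -0.051  0.592]
 [-0.039 -0.999 -0.033]
 [ 0.593  0.003 -0.805]]
```

>>> play_rows(
  moves=[
    {"xyz":[-0.608,0.349,-0.393],"yaw":-0.25,"jaw":0},
    {"xyz":[-0.608,0.349,-0.393],"yaw":-0.25,"jaw":0},
  ],
)

```text
time: 22.08
ee_pos: [0.4866, 0.2607, 0.3898]
orientation: [[-0.017, 0.961, -0.277], [0.835, 0.166, 0.524], [0.549, -0.223, -0.805]]
contact_force: [0.1, -0.6, -0.4]
width: 0.0004
gripper_force: 0.0
```

>>> play_rows(
  moves=[
    {"xyz":[-0.648,0.267,-0.393],"yaw":-0.25,"jaw":0},
    {"xyz":[-0.648,0.267,-0.393],"yaw":-0.25,"jaw":0},
  ],
)

```text
time: 22.32
ee_pos: [0.5247, 0.1902, 0.38]
orientation: [[-0.141, 0.951, -0.277], [0.807, 0.272, 0.525], [0.574, -0.15, -0.805]]
contact_force: [-0.3, 0.7, 0.0]
width: 0.0004
gripper_force: 0.0
```

>>> play_rows(
  moves=[
    {"xyz":[-0.677,0.18,-0.393],"yaw":-0.25,"jaw":0},
    {"xyz":[-0.677,0.18,-0.393],"yaw":-0.25,"jaw":0},
  ],
)

```text
time: 22.58
ee_pos: [0.5626, 0.1201, 0.37]
orientation: [[-0.263, 0.924, -0.277], [0.764, 0.375, 0.525], [0.589, -0.074, -0.805]]
contact_force: [0.1, 0.2, -0.4]
width: 0.0003
gripper_force: 0.0
```

>>> play_rows(
  moves=[
    {"xyz":[-0.695,0.09,-0.393],"yaw":-0.25,"jaw":0},
    {"xyz":[-0.695,0.09,-0.393],"yaw":-0.25,"jaw":0},
  ],
)

```text
time: 22.82
ee_pos: [0.6004, 0.0499, 0.3599]
orientation: [[-0.381, 0.882, -0.277], [0.709, 0.471, 0.525], [0.594, 0.004, -0.805]]
contact_force: [-0.4, 0.3, -0.1]
width: 0.0009
gripper_force: 0.0
```

>>> play_rows(
  moves=[
    {"xyz":[-0.828,-0.438,-0.144],"yaw":0,"jaw":0},
    {"xyz":[-0.828,-0.438,-0.144],"yaw":0,"jaw":0},
  ],
)

```text
time: 23.08
ee_pos: [0.5966, -0.0362, 0.322]
orientation: [[-0.381, 0.882, -0.278], [0.709, 0.471, 0.525], [0.594, 0.003, -0.804]]
contact_force: [0.0, 0.1, 0.3]
width: 0.0005
gripper_force: 0.0
```

>>> play_rows(
  moves=[
    {"xyz":[-0.828,-0.438,-0.144],"yaw":0,"jaw":0},
    {"xyz":[-0.828,-0.438,-0.144],"yaw":0,"jaw":0},
  ],
)

```text
time: 23.32
ee_pos: [0.5939, -0.1232, 0.2841]
orientation: [[-0.38, 0.882, -0.278], [0.709, 0.471, 0.525], [0.594, 0.003, -0.804]]
contact_force: [-0.1, 0.2, -0.9]
width: 0.0003
gripper_force: 0.0
```

>>> play_rows(
  moves=[
    {"xyz":[-0.828,-0.438,-0.144],"yaw":0,"jaw":0},
    {"xyz":[-0.828,-0.438,-0.144],"yaw":0,"jaw":0},
    {"xyz":[-0.828,-0.438,-0.144],"yaw":0,"jaw":0},
  ],
)

```text
time: 23.7
ee_pos: [0.5912, -0.2099, 0.246]
orientation: [[-0.379, 0.883, -0.278], [0.708, 0.47, 0.526], [0.595, 0.003, -0.804]]
contact_force: [-0.6, 1.0, -0.1]
width: 0.0003
gripper_force: 0.0
```

```bash
python3 - <<'E'
from h import *
import cv2
u=np.load("u.npy"); s=sense(); b=world(u,(-.032,-.071,.098)); z=s["orientation"][:,2]
c=b-.025*z; print((Rz(u[2]).T@s["orientation"]).round(3))
wplan([c-.06*z,c-.02*z,c],[0,0,0])
w=read_camera("wrist"); h=cv2.cvtColor(w,cv2.COLOR_BGR2HSV); cv2.imwrite("pics/w5.png",w)
m=cv2.inRange(h,(18,110,60),(35,255,255)); n,l,st,ce=cv2.connectedComponentsWithStats(m)
for i in np.argsort(-st[1:,4])[:4]+1: print(st[i],ce[i].round(1))
E
```

```text
[[ 0.803 -0.053  0.594]
 [-0.04  -0.999 -0.034]
 [ 0.595  0.003 -0.804]]
t23.70 p [ 0.5912 -0.2099  0.246 ] psi 28.04 z [-0.278  0.526 -0.804] F [-0.6  1.  -0.1] w0.0003 g0.0 q [-0.608  0.628  1.111  0.301  1.968 -1.062]
[-0.002, -0.004, 0.494] yaw 0.0
[-0.002, -0.004, 0.494] yaw 0.0
-- [ 0.563 -0.159  0.166]
[-0.0, 0.0, 0.4] yaw 0.0
-- [ 0.552 -0.137  0.134]
[-0.0, 0.0, 0.2] yaw 0.0
-- [ 0.547 -0.127  0.118]
[  30  356  407   25 7621] [248.7 370.1]
[ 217  176  114   38 2049] [273.4 190.2]
[291 279   8  66 362] [294.7 311.8]
[251 279   8  66 361] [254.6 311.9]
```

```bash
python3 - <<'E'
from h import *
u=np.load("u.npy"); s=sense(); p,R=s["ee_pos"],s["orientation"]
c=get_calibration("wrist"); H=c["hand_eye"]
def pw(X):
    q=R.T@(world(u,X)-p); q=H[:3,:3].T@(q-H[:3,3]); return (np.array([c["fx"]*q[0],c["fy"]*q[1]])/q[2]+[c["cx"],c["cy"]]).round(1)
for n,X in dict(hoodL=(-.0513,-.031,.158),hoodR=(-.0513,-.111,.158),button=(-.032,-.071,.098),b_low=(-.0458,-.071,.0864),b_l=(-.032,-.053,.098)).items(): print(n,pw(X))
import cv2
w=cv2.imread("pics/w5.png"); h=cv2.cvtColor(w,cv2.COLOR_BGR2HSV)
for r in range(172,250,6): print(r,[tuple(int(v) for v in h[r,k]) for k in (225,250,273,295,320)])
E
```

```text
hoodL [218.2 186.5]
hoodR [328.4 181.6]
button [272.4 192.1]
b_low [273.1 211. ]
b_l [252.3 193. ]
172 [(90, 2, 222), (81, 26, 197), (113, 12, 187), (81, 26, 196), (132, 7, 188)]
178 [(105, 2, 226), (60, 4, 184), (30, 81, 220), (30, 144, 225), (30, 198, 228)]
184 [(30, 181, 230), (30, 182, 230), (30, 189, 228), (30, 188, 213), (27, 174, 160)]
190 [(23, 126, 136), (22, 120, 123), (21, 150, 138), (23, 72, 82), (20, 28, 82)]
196 [(27, 30, 223), (33, 37, 75), (22, 171, 158), (30, 39, 65), (16, 34, 82)]
202 [(28, 27, 223), (33, 38, 74), (22, 176, 155), (48, 73, 77), (17, 29, 80)]
208 [(25, 29, 225), (56, 87, 100), (23, 180, 154), (59, 101, 101), (15, 26, 80)]
214 [(27, 30, 223), (57, 92, 105), (24, 83, 74), (59, 107, 98), (17, 23, 78)]
220 [(27, 30, 221), (58, 94, 103), (58, 103, 99), (60, 105, 97), (17, 23, 78)]
226 [(27, 30, 222), (58, 95, 102), (59, 104, 98), (60, 107, 95), (17, 23, 78)]
232 [(27, 30, 220), (58, 96, 101), (59, 105, 97), (61, 112, 96), (21, 23, 77)]
238 [(28, 31, 221), (44, 48, 128), (30, 34, 141), (26, 36, 147), (20, 20, 77)]
244 [(27, 31, 219), (27, 34, 148), (27, 33, 145), (27, 33, 145), (15, 20, 75)]
```

>>> play_rows(
  moves=[
    {"xyz":[0,0,0.5],"yaw":0,"jaw":0},
    {"xyz":[0,0,1],"yaw":0,"jaw":0},
    {"xyz":[0,0,1],"yaw":0,"jaw":0},
  ],
)

```text
time: 24.12
ee_pos: [0.5616, -0.1521, 0.1644]
orientation: [[-0.382, 0.879, -0.284], [0.704, 0.476, 0.527], [0.599, 0.002, -0.801]]
contact_force: [-0.5, 1.2, 0.4]
width: 0.0006
gripper_force: 0.0
```

>>> play_rows(
  moves=[
    {"xyz":[0,0,0.2],"yaw":0,"jaw":0},
    {"xyz":[0,0,0.4],"yaw":0,"jaw":0},
    {"xyz":[0,0,0.5],"yaw":0,"jaw":0},
    {"xyz":[0,0,0.54],"yaw":0,"jaw":0},
    {"xyz":[0,0,0.54],"yaw":0,"jaw":0},
  ],
)

```text
time: 24.75
ee_pos: [0.5491, -0.129, 0.1235]
orientation: [[-0.385, 0.881, -0.277], [0.707, 0.474, 0.525], [0.593, 0.006, -0.805]]
contact_force: [0.6, -0.2, -0.0]
width: 0.0006
gripper_force: 0.0
```

```bash
python3 - <<'E'
from h import *
u=np.load("u.npy"); s=now(); z=s["orientation"][:,2]; tip=s["ee_pos"]+.025*z
print("tip local",(Rz(u[2]).T@(tip-[u[0],u[1],0])).round(4),"axial F",(s["contact_force"]@z).round(2))
E
```

```text
t24.75 p [ 0.5491 -0.129   0.1235] psi 28.27 z [-0.277  0.525 -0.805] F [ 0.6 -0.2 -0. ] w0.0006 g0.0 q [-0.547  0.572  1.432  0.312  1.694 -1.093]
tip local [-0.0352 -0.0721  0.1034] axial F -0.24
```

>>> play_rows(
  moves=[
    {"xyz":[0,0,0.05],"yaw":0,"jaw":0},
    {"xyz":[0,0,0.08],"yaw":0,"jaw":0},
    {"xyz":[0,0,0.11],"yaw":0,"jaw":0},
    {"xyz":[0,0,0.13],"yaw":0,"jaw":0},
    {"xyz":[0,0,0.13],"yaw":0,"jaw":0},
    {"xyz":[0,0,0.13],"yaw":0,"jaw":0},
  ],
)

```text
time: 25.5
ee_pos: [0.5457, -0.1227, 0.1138]
orientation: [[-0.385, 0.881, -0.276], [0.708, 0.474, 0.524], [0.592, 0.006, -0.806]]
contact_force: [0.3, -2.7, 5.0]
width: 0.0004
gripper_force: 2.7
```

```bash
cat >> h.py <<'E'
import cv2
def red():
    out=[]
    for n in("side","scene"):
        a=read_camera(n); h=cv2.cvtColor(a,cv2.COLOR_BGR2HSV); m=cv2.inRange(h,(0,150,70),(6,255,255))|cv2.inRange(h,(174,150,70),(180,255,255))
        k=np.zeros_like(m); sl=(slice(190,330),slice(200,320)) if n=="side" else (slice(130,210),slice(230,310)); k[sl]=m[sl]
        y,x=np.nonzero(k); out.append((n,len(x),x.mean().round(1) if len(x) else 0,y.mean().round(1) if len(x) else 0))
    print("red",out)
E
python3 - <<'E'
from h import *
u=np.load("u.npy"); s=now(); z=s["orientation"][:,2]; tip=s["ee_pos"]+.025*z
print("tip local",(Rz(u[2]).T@(tip-[u[0],u[1],0])).round(4),"axial F",(s["contact_force"]@z).round(2))
red()
E
```

```text
t25.50 p [ 0.5457 -0.1227  0.1138] psi 28.27 z [-0.276  0.524 -0.806] F [ 0.3 -2.7  5. ] w0.0004 g2.7 q [-0.541  0.572  1.453  0.314  1.672 -1.095]
tip local [-0.028  -0.0725  0.0937] axial F -5.47
red [('side', 134, np.float64(252.8), np.float64(236.5)), ('scene', 79, np.float64(269.1), np.float64(146.2))]
```

>>> play_rows(
  moves=[
    {"xyz":[0,0,0.02],"yaw":0,"jaw":0},
    {"xyz":[0,0,0.03],"yaw":0,"jaw":0},
    {"xyz":[0,0,0.03],"yaw":0,"jaw":0},
    {"xyz":[0,0,0.03],"yaw":0,"jaw":0},
  ],
)

```text
time: 26.1
ee_pos: [0.5455, -0.1222, 0.1132]
orientation: [[-0.386, 0.881, -0.275], [0.709, 0.474, 0.523], [0.591, 0.007, -0.807]]
contact_force: [-0.5, -5.3, 12.9]
width: 0.0005
gripper_force: 6.6
```

```bash
python3 - <<'E'
from h import *
u=np.load("u.npy"); s=now(); print("axial F",(s["contact_force"]@s["orientation"][:,2]).round(2)); red()
for th in (-.28,1.40):
    for n in("side","scene"):
        print(th,n,proj(get_calibration(n),world(u,(.007-.078*np.sin(th),.072,.118+.078*np.cos(th)))).round(1))
E
```

```text
t26.10 p [ 0.5455 -0.1222  0.1132] psi 28.26 z [-0.275  0.523 -0.807] F [-0.5 -5.3 12.9] w0.0005 g6.6 q [-0.541  0.57   1.456  0.314  1.669 -1.095]
axial F -13.07
red [('side', 191, np.float64(272.3), np.float64(269.1)), ('scene', 61, np.float64(254.9), np.float64(155.6))]
-0.28 side [240.  227.2]
-0.28 scene [283.7 150.9]
1.4 side [274.  268.5]
1.4 scene [253.5 156.3]
```

The red blob has moved to (272,269) in side and (255,156) in scene, matching the dropped position. So the lever has dropped. Next I'll back out and plan the lever grip.

>>> play_rows(
  moves=[
    {"xyz":[0,0,-0.1],"yaw":0,"jaw":0},
    {"xyz":[0,0,-0.5],"yaw":0,"jaw":0},
    {"xyz":[0,0,-0.95],"yaw":0,"jaw":0},
    {"xyz":[0,0,-0.95],"yaw":0,"jaw":0},
  ],
)

```text
time: 26.7
ee_pos: [0.5728, -0.1727, 0.1899]
orientation: [[-0.387, 0.881, -0.272], [0.71, 0.473, 0.522], [0.588, 0.009, -0.808]]
contact_force: [0.2, -0.5, 0.3]
width: 0.0005
gripper_force: 0.0
```

```bash
python3 - <<'E'
from h import *
u=np.load("u.npy"); s=sense(); R=s["orientation"]; z=R[:,2]; red()
G=lambda th:world(u,(.007-.078*np.sin(th),.072,.118+.078*np.cos(th)))
g=G(1.40)-.006*z
wplan([g-.10*z,g],[0,0],step=.098)
t0=G(1.4)
for th in np.r_[np.linspace(1.4,-.30,11)]: print(round(th,2),(R.T@(G(th)-t0)/.1).round(3).tolist())
E
```

```text
red [('side', 189, np.float64(272.2), np.float64(269.0)), ('scene', 78, np.float64(254.0), np.float64(155.6))]
t26.80 p [ 0.5706 -0.1704  0.1864] psi 28.27 z [-0.277  0.525 -0.805] F [ 1.   0.5 -0.4] w0.0002 g0.0 q [-0.579  0.587  1.284  0.302  1.832 -1.081]
[-0.078, -0.711, -0.253] yaw 0.0
[-0.078, -0.711, -0.253] yaw 0.0
-- [ 0.465 -0.275  0.217]
[-0.003, 0.002, 0.5] yaw 0.0
[-0.003, 0.002, 0.5] yaw 0.0
-- [ 0.438 -0.223  0.136]
1.4 [0.0, 0.0, 0.0]
1.23 [0.102, -0.001, -0.084]
1.06 [0.218, -0.002, -0.149]
0.89 [0.342, -0.005, -0.194]
0.72 [0.472, -0.009, -0.218]
0.55 [0.605, -0.013, -0.218]
0.38 [0.735, -0.019, -0.197]
0.21 [0.86, -0.024, -0.154]
0.04 [0.976, -0.031, -0.09]
-0.13 [1.08, -0.037, -0.007]
-0.3 [1.168, -0.044, 0.092]
```

>>> play_rows(
  moves=[
    {"xyz":[-0.078,-0.711,-0.253],"yaw":0,"jaw":0.65},
    {"xyz":[-0.078,-0.711,-0.253],"yaw":0,"jaw":0.65},
  ],
)

```text
time: 27.05
ee_pos: [0.516, -0.2237, 0.2011]
orientation: [[-0.382, 0.881, -0.278], [0.707, 0.472, 0.526], [0.595, 0.004, -0.804]]
contact_force: [0.8, -1.0, 0.7]
width: 0.0133
gripper_force: 0.0
```

>>> play_rows(
  moves=[
    {"xyz":[-0.078,-0.711,-0.253],"yaw":0,"jaw":0.65},
    {"xyz":[-0.078,-0.711,-0.253],"yaw":0,"jaw":0.65},
    {"xyz":[-0.078,-0.711,-0.253],"yaw":0,"jaw":0.65},
    {"xyz":[-0.078,-0.711,-0.253],"yaw":0,"jaw":0.65},
    {"xyz":[-0.078,-0.711,-0.253],"yaw":0,"jaw":0.65},
  ],
)

```text
time: 27.68
ee_pos: [0.4662, -0.274, 0.2169]
orientation: [[-0.385, 0.88, -0.278], [0.706, 0.475, 0.525], [0.594, 0.006, -0.804]]
contact_force: [0.2, 0.3, -1.1]
width: 0.0552
gripper_force: 0.0
```

```bash
python3 - <<'E'
from h import *
u=np.load("u.npy"); s=sense(); R=s["orientation"]; p=s["ee_pos"]; z=R[:,2]
g=world(u,(.007-.078*np.sin(1.4),.072,.118+.078*np.cos(1.4)))-.006*z
wplan([g],[0],step=.2)
w=read_camera("wrist"); h=cv2.cvtColor(w,cv2.COLOR_BGR2HSV); m=cv2.inRange(h,(0,130,60),(8,255,255))|cv2.inRange(h,(174,130,60),(180,255,255))
n,l,st,ce=cv2.connectedComponentsWithStats(m)
for i in np.argsort(-st[1:,4])[:3]+1: print(st[i],ce[i].round(1))
c=get_calibration("wrist"); H=c["hand_eye"]
for r in(.054,.078,.102):
    q=R.T@(world(u,(.007-r*np.sin(1.4),.072,.118+r*np.cos(1.4)))-p); q=H[:3,:3].T@(q-H[:3,3]); print(r,(np.array([c["fx"]*q[0],c["fy"]*q[1]])/q[2]+[c["cx"],c["cy"]]).round(1),"mm/px",(q[2]/c["fx"]*1e3).round(2))
cv2.imwrite("pics/w6.png",w)
E
```

```text
t27.68 p [ 0.4662 -0.274   0.2169] psi 28.38 z [-0.278  0.525 -0.804] F [ 0.2  0.3 -1.1] w0.0552 g0.0 q [-0.783  0.487  1.366  0.187  1.898 -1.275]
[-0.013, -0.009, 0.995] yaw 0.0
-- [ 0.438 -0.223  0.136]
[ 254  186   30   69 1817] [267.9 218.9]
[   0    0   85   40 1509] [35.5 14.3]
[ 65  26  37  23 261] [83.9 38. ]
0.054 [271.5 189.1] mm/px 0.72
0.078 [273.  218.2] mm/px 0.69
0.102 [274.6 250.1] mm/px 0.66
```

View pics/w6.png

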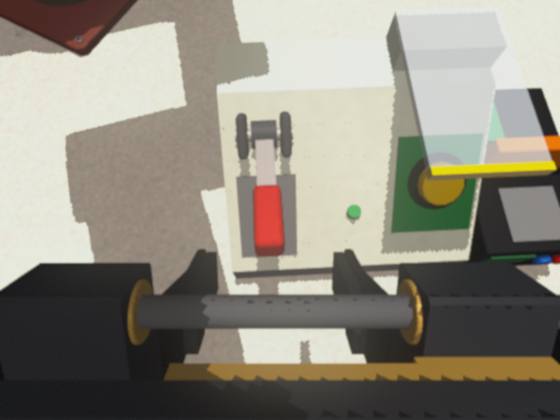

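The wrist view shows the dropped red handle at (268,219), about 3 mm to the side of my estimate, with the fingers straddling it. I'll correct for that and grip.

>>> play_rows(
  moves=[
    {"xyz":[-0.01,-0.045,0.5],"yaw":0,"jaw":0.65},
    {"xyz":[-0.01,-0.045,0.9],"yaw":0,"jaw":0.65},
    {"xyz":[-0.01,-0.045,1],"yaw":0,"jaw":0.65},
    {"xyz":[-0.01,-0.045,1],"yaw":0,"jaw":0.65},
  ],
)

```text
time: 28.22
ee_pos: [0.4347, -0.2256, 0.1367]
orientation: [[-0.385, 0.88, -0.277], [0.707, 0.474, 0.525], [0.593, 0.006, -0.805]]
contact_force: [0.4, -0.6, 0.3]
width: 0.0564
gripper_force: 0.0
```

>>> play_rows(
  moves=[
    {"xyz":[0,0,0],"yaw":0,"jaw":0},
    {"xyz":[0,0,0],"yaw":0,"jaw":0},
    {"xyz":[0,0,0],"yaw":0,"jaw":0},
    {"xyz":[0,0,0],"yaw":0,"jaw":0},
    {"xyz":[0,0,0],"yaw":0,"jaw":0},
    {"xyz":[0,0,0],"yaw":0,"jaw":0},
  ],
  newtons=10,
)

```text
time: 28.98
ee_pos: [0.4351, -0.2256, 0.1366]
orientation: [[-0.386, 0.881, -0.276], [0.707, 0.474, 0.524], [0.592, 0.007, -0.806]]
contact_force: [5.3, 0.4, 0.1]
width: 0.0212
gripper_force: 10.0
```

>>> play_rows(
  moves=[
    {"xyz":[0.05,0,-0.042],"yaw":0,"jaw":0},
    {"xyz":[0.102,0,-0.084],"yaw":0,"jaw":0},
    {"xyz":[0.16,0,-0.118],"yaw":0,"jaw":0},
    {"xyz":[0.218,0,-0.149],"yaw":0,"jaw":0},
    {"xyz":[0.28,0,-0.173],"yaw":0,"jaw":0},
    {"xyz":[0.342,-0.005,-0.194],"yaw":0,"jaw":0},
    {"xyz":[0.407,-0.007,-0.208],"yaw":0,"jaw":0},
    {"xyz":[0.472,-0.009,-0.218],"yaw":0,"jaw":0},
    {"xyz":[0.605,-0.013,-0.218],"yaw":0,"jaw":0},
  ],
)

```text
time: 30.1
ee_pos: [0.4167, -0.1952, 0.1903]
orientation: [[-0.385, 0.881, -0.275], [0.708, 0.473, 0.524], [0.591, 0.007, -0.806]]
contact_force: [5.3, 0.5, -1.6]
width: 0.0209
gripper_force: 10.0
```

```bash
python3 - <<'E'
from h import *
now(); red()
u=np.load("u.npy")
for n in("side","scene"): print(proj(get_calibration(n),world(u,(.007-.078*np.sin(.6),.075,.118+.078*np.cos(.6)))))
E
```

```text
t30.10 p [ 0.4167 -0.1952  0.1903] psi 28.25 z [-0.275  0.524 -0.806] F [ 5.3  0.5 -1.6] w0.0209 g10.0 q [-0.749  0.317  1.642  0.202  1.784 -1.263]
red [('side', 9, np.float64(288.6), np.float64(212.2)), ('scene', 42, np.float64(263.9), np.float64(145.3))]
[261.53725606 245.11612374]
[263.31484387 146.82682432]
```

>>> play_rows(
  moves=[
    {"xyz":[0.065,-0.003,0.01],"yaw":0,"jaw":0},
    {"xyz":[0.13,-0.006,0.021],"yaw":0,"jaw":0},
    {"xyz":[0.192,-0.008,0.042],"yaw":0,"jaw":0},
    {"xyz":[0.255,-0.011,0.064],"yaw":0,"jaw":0},
    {"xyz":[0.315,-0.015,0.096],"yaw":0,"jaw":0},
    {"xyz":[0.371,-0.018,0.128],"yaw":0,"jaw":0},
    {"xyz":[0.475,-0.024,0.211],"yaw":0,"jaw":0},
    {"xyz":[0.563,-0.03,0.3],"yaw":0,"jaw":0},
    {"xyz":[0.575,-0.03,0.3],"yaw":0,"jaw":0},
    {"xyz":[0.575,-0.03,0.3],"yaw":0,"jaw":0},
  ],
)

```text
time: 31.45
ee_pos: [0.384, -0.1398, 0.202]
orientation: [[-0.386, 0.881, -0.274], [0.707, 0.474, 0.525], [0.592, 0.009, -0.806]]
contact_force: [5.7, 3.5, 8.2]
width: 0.0198
gripper_force: 10.0
```

```bash
python3 - <<'E'
from h import *
u=np.load("u.npy"); s=now(); red(); R=s["orientation"]
g=s["ee_pos"]+.006*R[:,2]; l=Rz(u[2]).T@(g-[u[0],u[1],0]); print("grip local",l,"angle from vertical (rear +)",np.arctan2(l[0]-.007,l[2]-.118)); print("F local",Rz(u[2]).T@s["contact_force"])
E
```

```text
t31.45 p [ 0.384  -0.1398  0.202 ] psi 28.26 z [-0.274  0.525 -0.806] F [5.7 3.5 8.2] w0.0198 g10.0 q [-0.717  0.173  1.792  0.222  1.772 -1.236]
red [('side', 7, np.float64(253.4), np.float64(220.6)), ('scene', 19, np.float64(276.7), np.float64(147.4))]
grip local [0.029558   0.07548768 0.19717039] angle from vertical (rear +) 0.27757421122600157
F local [ 0.07226551 -6.7179282   8.17605642]
```

>>> play_rows(
  moves=[
    {"xyz":[0.01,0,0],"yaw":0,"jaw":0.7},
    {"xyz":[0.01,0,0],"yaw":0,"jaw":0.7},
    {"xyz":[0.01,0,0],"yaw":0,"jaw":0.7},
    {"xyz":[0.01,0,0],"yaw":0,"jaw":0.7},
    {"xyz":[0.01,0,0],"yaw":0,"jaw":0.7},
    {"xyz":[0.01,0,0],"yaw":0,"jaw":0.7},
  ],
)

```text
time: 32.3
ee_pos: [0.3825, -0.1392, 0.2003]
orientation: [[-0.384, 0.881, -0.277], [0.707, 0.474, 0.525], [0.593, 0.006, -0.805]]
contact_force: [-0.5, -0.5, -0.5]
width: 0.0599
gripper_force: 0.0
```

>>> play_rows(
  moves=[
    {"xyz":[0,0,-0.3],"yaw":0,"jaw":0.7},
    {"xyz":[0,0,-0.9],"yaw":0,"jaw":0.7},
    {"xyz":[0,0,-0.9],"yaw":0,"jaw":0.7},
    {"xyz":[0,0,-0.9],"yaw":0,"jaw":0.7},
  ],
)

```text
time: 32.8
ee_pos: [0.4073, -0.1863, 0.2723]
orientation: [[-0.384, 0.881, -0.277], [0.707, 0.474, 0.525], [0.593, 0.006, -0.805]]
contact_force: [-0.2, 0.5, -0.1]
width: 0.061
gripper_force: 0.0
```

>>> play_rows(
  moves=[
    {"xyz":[0,0,-0.9],"yaw":0,"jaw":0.7},
    {"xyz":[0,0,-0.9],"yaw":0,"jaw":0.7},
    {"xyz":[0,0,-0.9],"yaw":0,"jaw":0.7},
  ],
)

```text
time: 33.17
ee_pos: [0.4326, -0.234, 0.3453]
orientation: [[-0.385, 0.881, -0.276], [0.708, 0.474, 0.524], [0.592, 0.006, -0.806]]
contact_force: [0.3, -0.1, -0.4]
width: 0.0611
gripper_force: 0.0
```

```bash
python3 - <<'E'
from h import *
from scipy.ndimage import map_coordinates,gaussian_filter1d
now(); red()
# bystanders unchanged? module & lever: compare with the picture after docking
for n in("side","scene"):
    a=cv2.imread(f"pics/{n}4.png").astype(int); b=read_camera(n); cv2.imwrite(f"pics/{n}5.png",b); z=cv2.imread(f"pics/{n}0.png")
    d=lambda r,c,x:round(float(abs(x[r,c].astype(int)-b[r,c]).mean()),1)
    if n=="side":
        R_={"module":(slice(230,270),slice(325,352)),"lever":(slice(215,245),slice(225,255)),"tray":(slice(225,265),slice(360,425)),"bottle_a":(slice(290,340),slice(380,435)),"tipbox":(slice(345,410),slice(275,345)),"timer":(slice(178,205),slice(195,232)),"bottle_b":(slice(105,162),slice(262,296))}
        for k,(r,c) in R_.items(): print(k,"vs start",d(r,c,z),"vs docked",d(r,c,a))
E
```

```text
t33.17 p [ 0.4326 -0.234   0.3453] psi 28.27 z [-0.276  0.524 -0.806] F [ 0.3 -0.1 -0.4] w0.0611 g0.0 q [-0.776  0.276  1.394  0.208  2.074 -1.227]
red [('side', 193, np.float64(272.3), np.float64(268.8)), ('scene', 116, np.float64(253.7), np.float64(154.8))]
module vs start 68.4 vs docked 37.6
lever vs start 75.9 vs docked 95.7
tray vs start 24.1 vs docked 26.2
bottle_a vs start 29.3 vs docked 27.2
tipbox vs start 30.3 vs docked 30.6
timer vs start 33.8 vs docked 31.4
bottle_b vs start 27.0 vs docked 26.8
```

The lever is down again. Pressing into the stop probably made it spring back when I released. I'll redo the lift, stop just short of the stop with no preload, and let it settle.

```bash
python3 - <<'E'
from h import *
s=sense(); R=s["orientation"]; z=R[:,2]
g=np.array([.4351,-.2256,.1366])+.0012*R[:,1]
wplan([g-.09*z,g],[0,0],step=.0999)
for n in("side",):
    a,b=(cv2.imread(f"pics/side{k}.png").astype(float) for k in(4,5)); print([round(float(i[100:400].mean()),1) for i in(cv2.imread("pics/side0.png").astype(float),a,b)])
E
```

```text
t33.38 p [ 0.4316 -0.2325  0.3434] psi 28.31 z [-0.279  0.526 -0.803] F [ 0.7 -0.2  0.2] w0.0610 g0.0 q [-0.775  0.276  1.398  0.208  2.074 -1.227]
[-0.599, 0.033, 0.394] yaw 0.0
[-0.599, 0.033, 0.394] yaw 0.0
-- [ 0.461 -0.272  0.209]
[0.0, -0.0, 0.9] yaw 0.0
-- [ 0.436 -0.225  0.137]
[94.8, 95.5, 109.8]
```

>>> play_rows(
  moves=[
    {"xyz":[-0.599,0.033,0.394],"yaw":0,"jaw":0.65},
    {"xyz":[-0.599,0.033,0.394],"yaw":0,"jaw":0.65},
  ],
)

```text
time: 33.62
ee_pos: [0.4457, -0.2522, 0.2733]
orientation: [[-0.38, 0.881, -0.282], [0.704, 0.474, 0.53], [0.6, 0.003, -0.8]]
contact_force: [-0.2, 0.7, -0.5]
width: 0.0571
gripper_force: 0.0
```

>>> play_rows(
  moves=[
    {"xyz":[-0.599,0.033,0.394],"yaw":0,"jaw":0.65},
    {"xyz":[-0.599,0.033,0.394],"yaw":0,"jaw":0.65},
    {"xyz":[-0.599,0.033,0.394],"yaw":0,"jaw":0.65},
  ],
)

```text
time: 34.0
ee_pos: [0.4621, -0.2733, 0.2117]
orientation: [[-0.384, 0.881, -0.278], [0.706, 0.474, 0.526], [0.595, 0.006, -0.804]]
contact_force: [0.2, -0.0, -0.7]
width: 0.0568
gripper_force: 0.0
```

>>> play_rows(
  moves=[
    {"xyz":[0,0,0.5],"yaw":0,"jaw":0.65},
    {"xyz":[0,0,0.9],"yaw":0,"jaw":0.65},
    {"xyz":[0,0,0.9],"yaw":0,"jaw":0.65},
    {"xyz":[0,0,0.9],"yaw":0,"jaw":0.65},
  ],
)

```text
time: 34.5
ee_pos: [0.439, -0.2281, 0.1414]
orientation: [[-0.387, 0.881, -0.274], [0.709, 0.474, 0.522], [0.59, 0.008, -0.808]]
contact_force: [1.0, -0.3, 0.3]
width: 0.0568
gripper_force: 0.0
```

>>> play_rows(
  moves=[
    {"xyz":[0,0,0],"yaw":0,"jaw":0},
    {"xyz":[0,0,0],"yaw":0,"jaw":0},
    {"xyz":[0,0,0],"yaw":0,"jaw":0},
    {"xyz":[0,0,0],"yaw":0,"jaw":0},
    {"xyz":[0,0,0],"yaw":0,"jaw":0},
    {"xyz":[0,0,0],"yaw":0,"jaw":0},
  ],
  newtons=8,
)

```text
time: 35.25
ee_pos: [0.4365, -0.2274, 0.1383]
orientation: [[-0.384, 0.88, -0.279], [0.708, 0.474, 0.524], [0.593, 0.004, -0.805]]
contact_force: [-3.5, -3.3, 0.8]
width: 0.0211
gripper_force: 8.0
```

```bash
python3 - <<'E'
from h import *
u=np.load("u.npy"); s=now(); R=s["orientation"]
g=s["ee_pos"]+.006*R[:,2]; l=Rz(u[2]).T@(g-[u[0],u[1],0]); print("grip local",l, np.hypot(l[0]-.007,l[2]-.118)); print("F local",Rz(u[2]).T@s["contact_force"])
red()
E
```

```text
t35.25 p [ 0.4365 -0.2274  0.1383] psi 28.32 z [-0.279  0.524 -0.805] F [-3.5 -3.3  0.8] w0.0211 g8.0 q [-0.763  0.458  1.565  0.189  1.727 -1.288]
grip local [-0.07256979  0.07570643  0.13344195] 0.08105434002516008
F local [-1.01459354  4.69867487  0.8478313 ]
red [('side', 38, np.float64(313.2), np.float64(193.5)), ('scene', 99, np.float64(254.8), np.float64(154.1))]
```

>>> play_rows(
  moves=[
    {"xyz":[0.05,0,-0.042],"yaw":0,"jaw":0},
    {"xyz":[0.102,0,-0.084],"yaw":0,"jaw":0},
    {"xyz":[0.16,0,-0.118],"yaw":0,"jaw":0},
    {"xyz":[0.218,0,-0.149],"yaw":0,"jaw":0},
    {"xyz":[0.28,-0.005,-0.176],"yaw":0,"jaw":0},
    {"xyz":[0.345,-0.01,-0.198],"yaw":0,"jaw":0},
    {"xyz":[0.412,-0.012,-0.214],"yaw":0,"jaw":0},
    {"xyz":[0.48,-0.015,-0.224],"yaw":0,"jaw":0},
    {"xyz":[0.55,-0.017,-0.227],"yaw":0,"jaw":0},
    {"xyz":[0.615,-0.018,-0.225],"yaw":0,"jaw":0},
  ],
)

```text
time: 36.6
ee_pos: [0.4178, -0.1963, 0.1928]
orientation: [[-0.384, 0.88, -0.278], [0.708, 0.474, 0.523], [0.593, 0.004, -0.806]]
contact_force: [-5.5, -4.4, -3.0]
width: 0.0214
gripper_force: 8.2
```

```bash
python3 - <<'E'
from h import *
u=np.load("u.npy"); s=now(); R=s["orientation"]; z=R[:,2]
g=s["ee_pos"]+.006*z; l=Rz(u[2]).T@(g-[u[0],u[1],0]); r=np.hypot(l[0]-.007,l[2]-.118); th0=np.arctan2(.007-l[0],l[2]-.118)
print("local",l,"r",r,"th",th0,"F",Rz(u[2]).T@s["contact_force"])
for th in np.linspace(th0,-.2,9): print(round(th,2),(R.T@(world(u,(.007-r*np.sin(th),l[1],.118+r*np.cos(th)))-g)/.1).round(3).tolist())
red()
E
```

```text
t36.60 p [ 0.4178 -0.1963  0.1928] psi 28.30 z [-0.278  0.523 -0.806] F [-5.5 -4.4 -3. ] w0.0214 g8.2 q [-0.748  0.319  1.635  0.201  1.791 -1.261]
local [-0.03633649  0.07577099  0.18796561] r 0.08229968617483002 th 0.5545600857823598 F [-0.91239894  6.92541162 -2.99966009]
0.55 [0.0, 0.0, 0.0]
0.46 [0.077, -0.003, 0.01]
0.37 [0.153, -0.006, 0.027]
0.27 [0.226, -0.01, 0.051]
0.18 [0.297, -0.013, 0.082]
0.08 [0.365, -0.017, 0.119]
-0.01 [0.429, -0.021, 0.163]
-0.11 [0.489, -0.025, 0.212]
-0.2 [0.544, -0.028, 0.267]
red [('side', 13, np.float64(289.5), np.float64(210.8)), ('scene', 85, np.float64(264.4), np.float64(144.9))]
```

>>> play_rows(
  moves=[
    {"xyz":[0.077,-0.012,0.01],"yaw":0,"jaw":0},
    {"xyz":[0.153,-0.018,0.027],"yaw":0,"jaw":0},
    {"xyz":[0.226,-0.022,0.051],"yaw":0,"jaw":0},
    {"xyz":[0.297,-0.025,0.082],"yaw":0,"jaw":0},
    {"xyz":[0.365,-0.029,0.119],"yaw":0,"jaw":0},
    {"xyz":[0.429,-0.033,0.163],"yaw":0,"jaw":0},
    {"xyz":[0.489,-0.037,0.212],"yaw":0,"jaw":0},
    {"xyz":[0.53,-0.04,0.253],"yaw":0,"jaw":0},
    {"xyz":[0.53,-0.04,0.253],"yaw":0,"jaw":0},
  ],
)

```text
time: 37.83
ee_pos: [0.3871, -0.1456, 0.2043]
orientation: [[-0.384, 0.88, -0.278], [0.706, 0.474, 0.526], [0.595, 0.006, -0.804]]
contact_force: [-0.9, -0.5, 4.6]
width: 0.0208
gripper_force: 8.0
```

```bash
python3 - <<'E'
from h import *
u=np.load("u.npy"); s=now(); R=s["orientation"]; z=R[:,2]
g=s["ee_pos"]+.006*z; l=Rz(u[2]).T@(g-[u[0],u[1],0])
print("local",l,"th",np.arctan2(.007-l[0],l[2]-.118),"F",Rz(u[2]).T@s["contact_force"]); red()
E
```

```text
t37.83 p [ 0.3871 -0.1456  0.2043] psi 28.31 z [-0.278  0.526 -0.804] F [-0.9 -0.5  4.6] w0.0208 g8.0 q [-0.721  0.187  1.772  0.219  1.783 -1.237]
local [0.02295429 0.07590961 0.1995063 ] th -0.19329893085676747 F [-0.00827333  1.02862466  4.64164769]
red [('side', 7, np.float64(264.6), np.float64(194.0)), ('scene', 52, np.float64(280.5), np.float64(143.1))]
```

>>> play_rows(
  moves=[
    {"xyz":[0,0,0],"yaw":0,"jaw":0.7},
    {"xyz":[0,0,0],"yaw":0,"jaw":0.7},
    {"xyz":[0,0,0],"yaw":0,"jaw":0.7},
    {"xyz":[0,0,0],"yaw":0,"jaw":0.7},
    {"xyz":[0,0,0],"yaw":0,"jaw":0.7},
    {"xyz":[0,0,0],"yaw":0,"jaw":0.7},
  ],
)

```text
time: 38.67
ee_pos: [0.3876, -0.147, 0.204]
orientation: [[-0.385, 0.881, -0.277], [0.707, 0.474, 0.525], [0.593, 0.006, -0.805]]
contact_force: [0.2, 0.4, -0.5]
width: 0.0602
gripper_force: 0.0
```

```bash
cat >> h.py <<'E'
def wred():
    u=np.load("u.npy"); s=sense(); p,R=s["ee_pos"],s["orientation"]; c=get_calibration("wrist"); H=c["hand_eye"]
    w=read_camera("wrist"); h=cv2.cvtColor(w,cv2.COLOR_BGR2HSV); m=cv2.inRange(h,(0,130,60),(8,255,255))|cv2.inRange(h,(174,130,60),(180,255,255))
    n,l,st,ce=cv2.connectedComponentsWithStats(m)
    for i in np.argsort(-st[1:,4])[:3]+1: print("wrist",st[i],ce[i].round(1))
    for th in(-.28,-.1,.2,1.4):
        o=[]
        for r in(.054,.078,.102):
            q=R.T@(world(u,(.007-r*np.sin(th),.075,.118+r*np.cos(th)))-p); q=H[:3,:3].T@(q-H[:3,3]); o.append((np.array([c["fx"]*q[0],c["fy"]*q[1]])/q[2]+[c["cx"],c["cy"]]).round(0).tolist())
        print(th,o)
E
python3 - <<'E'
from h import *
now(); red(); wred()
E
```

```text
t38.67 p [ 0.3876 -0.147   0.204 ] psi 28.28 z [-0.277  0.525 -0.805] F [ 0.2  0.4 -0.5] w0.0602 g0.0 q [-0.722  0.188  1.77   0.218  1.781 -1.237]
red [('side', 7, np.float64(264.3), np.float64(193.0)), ('scene', 87, np.float64(284.6), np.float64(149.0))]
wrist [   0   76   98   73 3166] [ 42.2 113.6]
wrist [ 251  229   46   49 1994] [272.8 252.3]
wrist [ 82   0  54  32 968] [107.1  12.7]
-0.28 [[276.0, 292.0], [276.0, 270.0], [275.0, 243.0]]
-0.1 [[277.0, 311.0], [277.0, 301.0], [278.0, 287.0]]
0.2 [[279.0, 346.0], [280.0, 358.0], [282.0, 375.0]]
1.4 [[281.0, 428.0], [284.0, 482.0], [287.0, 542.0]]
```

The lever is up after this release: scene (285,149) against a predicted (284,151). This time I'll withdraw along the handle's own axis, in stages.

>>> play_rows(
  moves=[
    {"xyz":[0.1,0,-0.08],"yaw":0,"jaw":0.7},
    {"xyz":[0.2,0,-0.16],"yaw":0,"jaw":0.7},
    {"xyz":[0.3,0,-0.24],"yaw":0,"jaw":0.7},
    {"xyz":[0.3,0,-0.24],"yaw":0,"jaw":0.7},
  ],
)

```text
time: 39.33
ee_pos: [0.3832, -0.1386, 0.2425]
orientation: [[-0.386, 0.88, -0.275], [0.708, 0.474, 0.523], [0.591, 0.007, -0.807]]
contact_force: [0.7, -0.2, 0.2]
width: 0.0606
gripper_force: 0.0
```

```bash
python3 - <<'E'
from h import *
now(); red()
E
```

```text
t39.33 p [ 0.3832 -0.1386  0.2425] psi 28.30 z [-0.275  0.523 -0.807] F [ 0.7 -0.2  0.2] w0.0606 g0.0 q [-0.715  0.125  1.764  0.225  1.846 -1.217]
red [('side', 66, np.float64(240.5), np.float64(233.5)), ('scene', 44, np.float64(284.8), np.float64(148.7))]
```

>>> play_rows(
  moves=[
    {"xyz":[0.2,0,-0.16],"yaw":0,"jaw":0.7},
    {"xyz":[0.5,0,-0.4],"yaw":0,"jaw":0.7},
    {"xyz":[0.8,0,-0.64],"yaw":0,"jaw":0.7},
    {"xyz":[0.8,0,-0.64],"yaw":0,"jaw":0.7},
    {"xyz":[0.8,0,-0.64],"yaw":0,"jaw":0.7},
  ],
)

```text
time: 40.05
ee_pos: [0.3695, -0.1154, 0.3392]
orientation: [[-0.384, 0.881, -0.277], [0.707, 0.474, 0.525], [0.594, 0.005, -0.805]]
contact_force: [0.5, -0.8, -0.2]
width: 0.061
gripper_force: 0.0
```

```bash
python3 - <<'E'
from h import *
now(); red()
from scipy.ndimage import map_coordinates,gaussian_filter1d
u=np.load("u.npy"); a=read_camera("side"); b=read_camera("scene"); cv2.imwrite("pics/side6.png",a); cv2.imwrite("pics/scene6.png",b)
def edge(n,im,xs,y,z):
    C=get_calibration(n); g=im.astype(float).mean(2)
    P=np.array([proj(C,world(u,(x,y,z))) for x in xs]); v=gaussian_filter1d(map_coordinates(g,[P[:,1],P[:,0]],order=1),4)
    d=np.gradient(v); i=np.argmax(abs(d)); return float(round(xs[i]*1e3,1))
xs=np.arange(-.105,-.068,.0005)
print("unit",[edge("side",a,xs,y,0) for y in np.arange(-.1,.09,.03)],"mod",[edge("side",a,xs,y,0) for y in np.arange(-.205,-.11,.015)])
print("scene rear unit",[edge("scene",b,-xs[::-1],y,0) for y in np.arange(-.105,.1,.04)],"mod",[edge("scene",b,-xs[::-1],y,0) for y in np.arange(-.205,-.11,.02)])
E
```

```text
t40.05 p [ 0.3695 -0.1154  0.3392] psi 28.28 z [-0.277  0.525 -0.805] F [ 0.5 -0.8 -0.2] w0.0610 g0.0 q [-0.699 -0.008  1.718  0.25   2.019 -1.154]
red [('side', 181, np.float64(238.4), np.float64(227.6)), ('scene', 73, np.float64(284.1), np.float64(149.9))]
unit [-88.0, -87.0, -88.0, -89.0, -93.0, -88.5, -83.0] mod [-95.0, -98.0, -98.5, -94.5, -96.0, -95.0, -95.5]
scene rear unit [82.0, 84.0, 83.5, 83.0, 82.5, 82.5] mod [81.5, 81.0, 81.0, 80.5, 81.0]
```

```bash
python3 - <<'E'
from h import *
from scipy.ndimage import map_coordinates,gaussian_filter1d
u=np.load("u.npy"); c=get_calibration("wrist"); H=c["hand_eye"]
p=np.array([.4662,-.274,.2169]); R=np.array([[-.385,.88,-.278],[.706,.475,.525],[.594,.006,-.804]]); U,_,V=np.linalg.svd(R); R=U@V
def pw(X):
    q=R.T@(world(u,X)-p); q=H[:3,:3].T@(q-H[:3,3]); return np.array([c["fx"]*q[0],c["fy"]*q[1]])/q[2]+[c["cx"],c["cy"]]
g=cv2.imread("pics/w6.png").astype(float).mean(2)
xs=np.arange(-.112,-.062,.0005)
for y in(.06,.02,-.02,-.05,-.07,-.09,-.1,-.115,-.12,-.13,-.14,-.15):
    P=np.array([pw((x,y,0)) for x in xs]); v=gaussian_filter1d(map_coordinates(g,[P[:,1],P[:,0]],order=1),3); d=np.gradient(v)
    pk=[i for i in range(1,len(d)-1) if abs(d[i])>abs(d[i-1]) and abs(d[i])>=abs(d[i+1]) and abs(d[i])>.6]
    print(y,pw((-.085,y,0)).round(0),[(round(xs[i]*1e3,1),round(d[i],1)) for i in pk],"v",v[::12].round(0))
E
```

```text
0.06 [285. 274.] [(np.float64(-110.5), np.float64(1.4)), (np.float64(-105.0), np.float64(14.0)), (np.float64(-92.5), np.float64(-9.2)), (np.float64(-86.5), np.float64(-6.1)), (np.float64(-79.5), np.float64(13.3)), (np.float64(-65.0), np.float64(-8.6))] v [ 90. 126. 222. 208. 128.  94. 205. 206. 141.]
0.02 [325. 272.] [(np.float64(-106.5), np.float64(13.8)), (np.float64(-91.5), np.float64(-8.9)), (np.float64(-86.0), np.float64(-5.8)), (np.float64(-79.5), np.float64(13.6))] v [ 99. 173. 218. 209. 130.  94. 206. 209. 209.]
-0.02 [364. 271.] [(np.float64(-109.0), np.float64(-3.4)), (np.float64(-79.5), np.float64(13.8))] v [ 88.  60.  59.  61.  65.  86. 205. 211. 211.]
-0.05 [393. 269.] [(np.float64(-104.0), np.float64(8.3)), (np.float64(-91.5), np.float64(-9.1)), (np.float64(-85.5), np.float64(-6.6)), (np.float64(-79.0), np.float64(14.4)), (np.float64(-67.5), np.float64(-6.5))] v [ 81. 124. 208. 213. 133.  84. 203. 205. 150.]
-0.07 [413. 268.] [(np.float64(-110.5), np.float64(-3.3)), (np.float64(-106.5), np.float64(0.7)), (np.float64(-101.5), np.float64(-3.3)), (np.float64(-95.0), np.flo
[... 441 characters left out ...]
. 266.] [(np.float64(-79.0), np.float64(16.7)), (np.float64(-67.0), np.float64(-7.3))] v [ 47.  47.  48.  48.  49.  58. 200. 205. 144.]
-0.12 [461. 266.] [(np.float64(-79.0), np.float64(16.1)), (np.float64(-67.0), np.float64(-6.9))] v [ 45.  46.  47.  47.  48.  58. 197. 203. 143.]
-0.13 [471. 266.] [(np.float64(-82.5), np.float64(-1.1)), (np.float64(-74.5), np.float64(10.4)), (np.float64(-64.5), np.float64(-6.0))] v [ 45.  46.  46.  46.  47.  43. 100. 198. 171.]
-0.14 [481. 265.] [(np.float64(-81.0), np.float64(-1.8))] v [44. 45. 45. 45. 46. 40. 28. 28. 29.]
-0.15 [490. 265.] [(np.float64(-78.0), np.float64(-1.4)), (np.float64(-73.0), np.float64(1.0))] v [44. 44. 44. 45. 45. 43. 30. 37. 37.]
```

```bash
python3 - <<'E'
from h import *
wplan([(.583,-.274,.28)],[0],step=.099)
E
```

```text
t40.25 p [ 0.3694 -0.1153  0.3389] psi 28.27 z [-0.278  0.526 -0.804] F [ 0.5 -0.3 -0.2] w0.0608 g0.0 q [-0.699 -0.007  1.718  0.25   2.019 -1.154]
[-0.763, 0.376, -0.319] yaw 0.0
[-0.763, 0.376, -0.319] yaw 0.0
[-0.763, 0.376, -0.319] yaw 0.0
-- [ 0.583 -0.274  0.28 ]
```

>>> play_rows(
  moves=[
    {"xyz":[-0.763,0.376,-0.319],"yaw":0,"jaw":0.7},
    {"xyz":[-0.763,0.376,-0.319],"yaw":0,"jaw":0.7},
  ],
)

```text
time: 40.5
ee_pos: [0.4419, -0.1691, 0.3188]
orientation: [[-0.383, 0.881, -0.278], [0.707, 0.473, 0.526], [0.595, 0.005, -0.804]]
contact_force: [-0.5, -0.0, 0.4]
width: 0.061
gripper_force: 0.0
```

>>> play_rows(
  moves=[
    {"xyz":[-0.763,0.376,-0.319],"yaw":0,"jaw":0.7},
    {"xyz":[-0.763,0.376,-0.319],"yaw":0,"jaw":0.7},
  ],
)

```text
time: 40.75
ee_pos: [0.5133, -0.2223, 0.2984]
orientation: [[-0.382, 0.881, -0.279], [0.706, 0.473, 0.526], [0.596, 0.004, -0.803]]
contact_force: [-0.4, 1.2, 0.5]
width: 0.0612
gripper_force: 0.0
```

>>> play_rows(
  moves=[
    {"xyz":[-0.763,0.376,-0.319],"yaw":0,"jaw":0.7},
    {"xyz":[-0.763,0.376,-0.319],"yaw":0,"jaw":0.7},
    {"xyz":[-0.763,0.376,-0.319],"yaw":0,"jaw":0.7},
    {"xyz":[-0.763,0.376,-0.319],"yaw":0,"jaw":0.7},
  ],
)

```text
time: 41.25
ee_pos: [0.583, -0.2737, 0.2815]
orientation: [[-0.384, 0.881, -0.278], [0.707, 0.474, 0.525], [0.594, 0.005, -0.804]]
contact_force: [-1.0, -0.7, 1.0]
width: 0.0612
gripper_force: 0.0
```

```bash
cat > e.py <<'E'
from h import *
from scipy.ndimage import map_coordinates,gaussian_filter1d
u=np.load("u.npy"); c=get_calibration("wrist"); H=c["hand_eye"]
s=now(); p,R=s["ee_pos"],s["orientation"]; im=read_camera("wrist"); cv2.imwrite("pics/w7.png",im); g=im.astype(float).mean(2)
def pw(X):
    q=R.T@(world(u,X)-p); q=H[:3,:3].T@(q-H[:3,3]); return np.array([c["fx"]*q[0],c["fy"]*q[1]])/q[2]+[c["cx"],c["cy"]]
xs=np.arange(-.115,-.05,.0005)
for y in(0,-.03,-.06,-.09,-.1,-.12,-.14,-.16,-.18,-.2):
    P=np.array([pw((x,y,0)) for x in xs]); v=gaussian_filter1d(map_coordinates(g,[P[:,1],P[:,0]],order=1),3); d=np.gradient(v)
    pk=[i for i in range(1,len(d)-1) if abs(d[i])>abs(d[i-1]) and abs(d[i])>=abs(d[i+1]) and abs(d[i])>.8]
    print(y,pw((-.085,y,0)).round(0).tolist(),[(float(round(xs[i]*1e3,1)),float(round(d[i],1))) for i in pk],"v",v[::13].round(0).tolist())
# seam between unit (white/grey) and black module along y
for x,z in((-.05,.065),(-.07,.048)):
    ys=np.arange(-.14,-.08,.0005); P=np.array([pw((x,y,z)) for y in ys]); v=gaussian_filter1d(map_coordinates(g,[P[:,1],P[:,0]],order=1),3); print("seam",x,v[::10].round(0).tolist())
red()
E
python3 e.py
```

```text
t41.25 p [ 0.583  -0.2737  0.2815] psi 28.29 z [-0.278  0.525 -0.804] F [-1.  -0.7  1. ] w0.0612 g0.0 q [-0.679  0.675  0.975  0.271  2.073 -1.115]
0 [248.0, 237.0] [(-91.5, -8.1), (-86.5, -5.3), (-75.5, 12.3)] v [225.0, 226.0, 225.0, 223.0, 147.0, 94.0, 139.0, 213.0, 213.0, 212.0]
-0.03 [273.0, 236.0] [(-91.5, -8.6), (-86.0, -5.1), (-75.5, 11.6), (-62.5, -5.5)] v [226.0, 226.0, 225.0, 224.0, 147.0, 93.0, 133.0, 210.0, 184.0, 151.0]
-0.06 [297.0, 235.0] [(-91.5, -8.4), (-86.0, -5.3), (-75.0, 11.7), (-63.0, -5.8)] v [226.0, 227.0, 226.0, 224.0, 148.0, 92.0, 127.0, 210.0, 180.0, 146.0]
-0.09 [321.0, 234.0] [(-91.0, -8.2), (-85.5, -6.0), (-75.0, 12.0), (-62.0, -6.2)] v [226.0, 226.0, 226.0, 224.0, 153.0, 89.0, 121.0, 208.0, 187.0, 144.0]
-0.1 [329.0, 233.0] [(-90.5, -8.1), (-75.0, 12.6), (-62.0, -6.5)] v [225.0, 225.0, 225.0, 224.0, 158.0, 88.0, 119.0, 208.0, 186.0, 143.0]
-0.12 [345.0, 233.0] [(-109.5, 15.1), (-98.5, -8.2), (-86.5, -7.6), (-62.0, 2.1), (-56.0, 2.0), (-53.0, 2.1)] v [76.0, 174.0, 221.0, 147.0, 133.0, 67.0, 64.0, 64.0, 79.0, 105.0]
-0.14 [361.0, 232.0] [(-98.0, -8.3), (-
[... 212 characters left out ...]
 1.4), (-54.0, 7.7)] v [223.0, 222.0, 221.0, 142.0, 127.0, 62.0, 66.0, 71.0, 69.0, 78.0]
-0.18 [394.0, 230.0] [(-99.0, -7.8), (-86.5, -7.4), (-64.5, 1.2), (-53.5, 7.3)] v [224.0, 226.0, 217.0, 143.0, 130.0, 66.0, 66.0, 60.0, 67.0, 77.0]
-0.2 [410.0, 230.0] [(-98.5, -8.5), (-86.5, -7.6), (-74.5, -1.0), (-64.5, 1.0), (-53.5, 7.2)] v [224.0, 225.0, 221.0, 145.0, 133.0, 68.0, 69.0, 60.0, 68.0, 76.0]
seam -0.05 [147.0, 107.0, 69.0, 69.0, 69.0, 70.0, 110.0, 127.0, 72.0, 72.0, 73.0, 74.0, 74.0]
seam -0.07 [84.0, 72.0, 73.0, 74.0, 74.0, 65.0, 107.0, 156.0, 143.0, 142.0, 142.0, 144.0, 146.0]
red [('side', 184, np.float64(238.5), np.float64(228.2)), ('scene', 72, np.float64(283.8), np.float64(150.5))]
```

The wrist view settles it: the plinth's front edge is at −86 mm and the module's at −86.5 mm along its whole width, so they are in line and square. The lever is up and staying there. Handing in.

```bash
python3 - <<'E'
from station import *
print(order.close_job())
E
```

```text
the job is handed in; nothing more can be done
None
```

The job is handed in: the module sits against the unit with its front in line to about 0.5 mm, the button press dropped the lever, and the lever is fully up and stayed up; it dropped once after my first lift, so I lifted it a second time.

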